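Chisels back into their tray

TASK

Put the three bench chisels away in the low wooden tray. Lay each one in the plastic cradle whose blade slot is cut to the width of its blade, so that the handle lies in the saddle, the blade is right down in the slot and the chisel is level, and let go of it only when it lies there. Leave the file and the screwdriver where they are.

Things in the scene. Friction and masses are not known exactly. Their poses are not given: they have to be found in the camera images.
- chisel_narrow: bench chisel lying on the bench: a pale straw-coloured handle, flat straight steel blade 10 mm wide. x axis: along it from butt to cutting edge; z up. Origin: on its centre line at the level of its underside, in the front half of the handle, where it balances; grip it there, across y: handle about 20 mm wide, 22 mm high. Butt 91 mm behind the origin, edge 195 mm ahead.
- cradle_narrow: dark green plastic cradle fixed in the tray. Slots flared at the top, in blocks 22 mm long: handle saddle 62 mm behind the origin, 30 mm wide, 43 mm high; blade slot 120 mm ahead, 15 mm wide (for the 10 mm blade), 45 mm high; open between. Origin under it, 8 mm above the bench; x towards the blade slot. Seated chisel: x axes alike, its origin 24 mm above the cradle's.
- chisel_medium: bench chisel lying on the bench: an orange-brown handle, flat straight steel blade 20 mm wide. x axis: along it from butt to cutting edge; z up. Origin: on its centre line at the level of its underside, in the front half of the handle, where it balances; grip it there, across y: handle about 23 mm wide, 25 mm high. Butt 91 mm behind the origin, edge 195 mm ahead.
- cradle_medium: dark blue plastic cradle fixed in the tray. Slots flared at the top, in blocks 22 mm long: handle saddle 62 mm behind the origin, 35 mm wide, 43 mm high; blade slot 120 mm ahead, 25 mm wide (for the 20 mm blade), 45 mm high; open between. Origin under it, 8 mm above the bench; x towards the blade slot. Seated chisel: x axes alike, its origin 24 mm above the cradle's.
- chisel_broad: bench chisel lying on the bench: a dark red-brown turned handle, flat straight steel blade 32 mm wide. x axis: along it from butt to cutting edge; z up. Origin: on its centre line at the level of its underside, in the front half of the handle, where it balances; grip it there, across y: handle about 25 mm wide, 25 mm high. Butt 100 mm behind the origin, edge 205 mm ahead.
- cradle_broad: ochre plastic cradle fixed in the tray. Slots flared at the top, in blocks 22 mm long: handle saddle 62 mm behind the origin, 35 mm wide, 43 mm high; blade slot 120 mm ahead, 37 mm wide (for the 32 mm blade), 45 mm high; open between. Origin under it, 8 mm above the bench; x towards the blade slot. Seated chisel: x axes alike, its origin 24 mm above the cradle's.
- tool_tray: low wooden tray 322 x 222 mm, fixed on the bench, lip 22 mm high, floor 8 mm above the bench top; the three cradles lie in it side by side, 64 mm apart, in any order, with their x axes along its own. Origin: at bench level under the origin of the middle cradle; the tray reaches 110 mm behind it and 212 mm ahead. A tall grey board stands on the bench at x = 0.73 m, beyond it.
- file: flat file: dark grey toothed steel blade 22 mm wide and a pale orange-brown handle, 300 mm long, 31 mm high; does not belong in the tray. Origin: 20 mm to the handle side of mid-length, at the level of its underside; x axis from the handle to the far end.
- screwdriver: large screwdriver: round steel shaft 10 mm thick and a brown wooden handle, 315 mm long, 33 mm high; does not belong in the tray. Origin: 20 mm to the tip side of mid-length, at the level of its underside; x axis towards the tip.

How it is judged:
By the outcome, as a careful person would: the job done as asked, in the order asked, and still so for the second after the job is handed in, with the robot touching nothing.
It also fails if it takes over 96 s, if anything falls off the work surface, if the arm or the gripper's body presses on something with over 40 N, if the wrist force passes 120 N, or if a joint passes its speed limit or range.

ROBOT

A 6-joint arm with a two-finger parallel gripper is mounted at the origin on a cart in front of the work surface, level with it; the furniture and walls round the work are solid. World frame = base frame: x ahead of the robot, y to its left, z up, the work surface at z = 0. Lengths are in m, angles in rad, forces in N, time in s.
With the tool pointing down it reaches from about 0.35 to 0.85 m from the base axis. Payload 8.1 kg.
Tool frame: the origin (TCP) lies at the centre of the arm's flange, where the gripper is bolted on; the fingertips stand 186 mm ahead of it and the grasp point (between the pads) lies 167 mm ahead of it (robot.grasp_offset is the distance from the TCP to the grasp point, in m); z points along the fingers, y is the line along which they close (so a half turn about z gives the same grasp; the last joint's range is limited). The gripper opens to 93 mm and grips with 3 to 60 N. Pads are 15 mm wide; open, the fingers measure 128 mm over their backs; the gripper's body (75 mm by 188 mm) begins 65 mm behind the grasp point.
Start: joints at [-1.333, 0.13, 1.488, -0, 1.523, -0.085], TCP at [0.19, -0.569, 0.405] pointing down, gripper open.
Joint ranges: [-2.96, 2.96], [-0.89, 2.26], [0.02, 2.5], [-1.34, 4.48], [0, 2.73], [-2.66, 2.66]. Speed limits (rad/s): [2.39, 2.39, 2.79, 3.14, 3.14, 3.14].

INTERFACE

Orientations are given as a rotation vector (axis times angle).
In Python, from plant import robot gives the robot as it stands.
- The arm moves only by the tool drive_tool, never from a script. Its argument "moves" is one flat list of numbers, 7 for each row, row after row: the finger opening in mm, from 0 to 93, then the shift along the tool's x, y, z in mm, then the turn, a rotation vector about the tool's x, y, z in degrees. A call has 1 to 8 rows; each row shifts and turns the commanded pose from where the row before left it, along the tool's axes as they then stand; what a row does not reach is not made up. A row lasts 1/10 s, in which the tool goes at most 50 mm and 8.59 degrees, less where a joint would pass 70% of its speed; a pose out of reach is approached as far as the arm can. A call is refused whole if a number of a shift passes 50 or a number of a turn 8.59, either way. A call with a gripper value outside its range is refused whole. The fingers move at their own pace and stop on an object; "grip_force" is the grip in N (left out, the last holds). Time passes only in rows, so rows that do not move let the fingers close. It gives the time, the measured TCP pose, the force, the opening and the grip force at its end, in the units of the state.
- robot.read_state(): the state, without advancing time (a new reading comes with each control period).
- robot.read_camera(name): name is "side" or "top" or "wrist"; returns a dict with "color" (384x512x3 uint8, red, green, blue), "depth" (384x512 float32, m along the optical axis (not along the pixel's ray), 0 where there is no reading), "mtx" (3x3 intrinsics, pixels), "dist_coeffs" ([k1, k2, p1, p2, k3] as OpenCV has them; the pictures are not rectified), "R" (3x3) and "t" (3): a world point X has camera coordinates R X + t. Camera axes: x right, y down, z forward; pixel columns grow to the right and rows downward; lengths in m; the calibration is good to about 2 mm. A picture is of the moment at which its call begins.
- robot.close_job(): hands the job in; it is judged then, once.
The state is a dict: "t": time; "q": joint angles; "dq": joint speeds; "joint_torque": joint torques, N m; "tool_pos": TCP position; "orientation": TCP orientation; "force": force on the tool from outside, world axes, zero at the start; "wrist_torque": the same for the moment, N m; "opening": finger opening in m; "gripper_force": force on a finger pad.
Only numpy, scipy, OpenCV 4.12 (cv2) and the standard library are available. Lean on these libraries where they do the work, as an engineer would, in place of code of your own. Each camera call takes 0.05 s, during which the arm holds its last target. There are 200 camera calls.

## Working session

There is one attempt and no reset: what is moved stays moved. The work goes in short steps, Python scripts to look and compute and a tool call to move; the robot and the scene stay as the last step left them, time stands still between calls to the robot, and variables do not carry over. Pictures are saved under pics/ and viewed, at most 14 in all, crops included, and the job is handed in when it is done.

Besides the shell and the picture viewer there is one more tool, called after "Call:" in YAML: its name, and indented under it one key for each argument. drive_tool: Moves the arm, as the interface text tells. Its arguments: {"type":"object","properties":{"moves":{"type":"array","items":{"type":"number"}},"grip_force":{"type":"number"}},"required":["moves"]}

```bash
ls; mkdir -p pics; python3 - <<'E'
from plant import robot
import cv2,numpy as np
for n in ["top","side"]:
    c=robot.read_camera(n)
    np.savez(f"{n}0.npz",**c)
    cv2.imwrite(f"pics/{n}0.png",cv2.resize(c["color"][:,:,::-1],(768,576)))
    print(n,c["mtx"],c["dist_coeffs"],c["R"],c["t"])
print(robot.read_state())
E
```

```text
pics
top [[479.16885961   0.         256.24548745]
 [  0.         479.16885961 191.41610551]
 [  0.           0.           1.        ]] [-0.09403822  0.          0.          0.          0.        ] [[-0.02249643 -0.99948722 -0.022786  ]
 [-0.98494792  0.02606474 -0.17087488]
 [ 0.17138117  0.01859895 -0.98502923]] [0.00942369 0.45822842 1.12140434]
side [[394.06529786   0.         255.02918341]
 [  0.         394.06529786 188.16683529]
 [  0.           0.           1.        ]] [-0.0766647  0.         0.         0.         0.       ] [[-0.84113368 -0.54070248 -0.01161719]
 [-0.25165774  0.41031924 -0.87653095]
 [ 0.47870921 -0.73435614 -0.4812053 ]] [0.36473539 0.16938318 1.00579602]
{'t': 0.1, 'q': array([-1.33341356e+00,  1.31115080e-01,  1.48915529e+00, -1.73781116e-05,
        1.52297294e+00, -8.53861497e-02]), 'dq': array([ 0.00077393, -0.0012513 , -0.00046297,  0.00112896,  0.00224571,
        0.00099686]), 'joint_torque': array([ 2.56320978e-03, -5.61339855e+01, -4.93096983e+01,  7.72124087e-02,
        2.91291723e-02, -2.98138968e-05]), 'tool_pos': array([ 0.19029626, -0.56881818,  0.40378278]), 'orientation': array([-3.09914664e+00, -5.04543328e-01,  2.23931834e-04]), 'force': array([ 0.07311376,  0.76865579, -0.09781888]), 'wrist_torque': array([ 0.02145444,  0.0030473 , -0.01837097]), 'gripper_force': 0.0, 'opening': 0.0931203950372085}
```

View pics/top0.png

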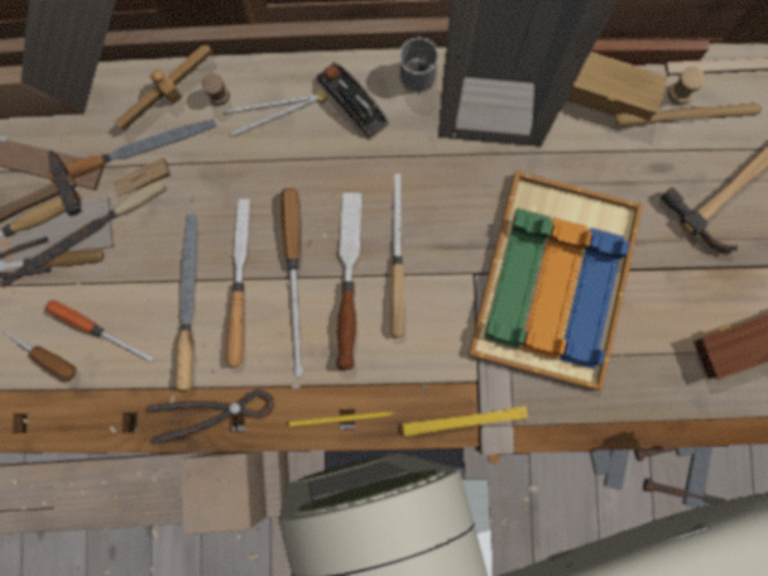

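View pics/side0.png

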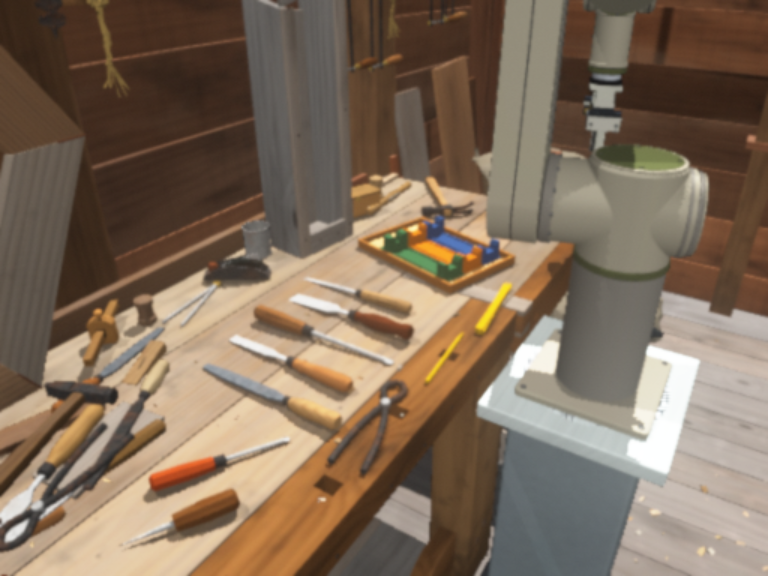

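Top view shows, in its 768x576 pixels, from left to right: file (187,300), medium chisel (238,280), screwdriver (293,280), broad chisel (347,280), narrow chisel (398,255). All the blades point up, towards +x. The tray has green (narrow), ochre (broad) and blue (medium) cradles, with the larger gap at the far end, so the blade slots are at the far end.

```bash
cat > h.py <<'E'
import cv2,numpy as np
from scipy.spatial.transform import Rotation as Rn
def rays(c,uv):
    n=cv2.undistortPoints(np.asarray(uv,float).reshape(-1,1,2),c["mtx"],c["dist_coeffs"])[:,0]
    return np.c_[n,np.ones(len(n))]
def world(c,uv,d): # depth along the axis
    return (rays(c,uv)*np.asarray(d).reshape(-1,1)-c["t"])@c["R"]
def plane(c,uv,z):
    C=-c["R"].T@c["t"]; D=rays(c,uv)@c["R"]
    return C+D*((z-C[2])/D[:,2])[:,None]
def cloud(c):
    h,w=c["depth"].shape; u,v=np.meshgrid(np.arange(w),np.arange(h))
    P=world(c,np.c_[u.ravel(),v.ravel()],c["depth"].ravel()).reshape(h,w,3)
    P[c["depth"]==0]=np.nan
    return P
E
python3 - <<'E'
from h import *
c=dict(np.load("top0.npz")); P=cloud(c); hsv=cv2.cvtColor(c["color"],cv2.COLOR_RGB2HSV)
print("bench z",np.nanmedian(P[120:170,200:215,2]),np.nanstd(P[120:170,200:215,2]), "far",np.nanmedian(P[200:240,420:450,2]))
rois=dict(medium=(145,125,172,250),broad=(218,122,250,250),narrow=(255,108,280,230),driver=(183,118,207,256))
out=c["color"].copy()
for k,(a,b,e,f) in rois.items():
    z=P[b:f,a:e,2]; m=(z>0.006).astype(np.uint8)
    n,l,s,_=cv2.connectedComponentsWithStats(m); i=1+np.argmax(s[1:,4]); m=(l==i)
    vs,us=np.nonzero(m); Q=P[b+vs,a+us]
    vx,vy,x0,y0=cv2.fitLine(Q[:,:2].astype(np.float32),cv2.DIST_HUBER,0,.001,.001).ravel()
    d=np.array([vx,vy])*np.sign(vx); o=np.array([x0,y0]); s_=(Q[:,:2]-o)@d
    lo,hi=np.percentile(s_,[.3,99.7])
    print(k,len(Q),"yaw",np.degrees(np.arctan2(d[1],d[0])).round(2),"butt",(o+d*lo).round(4),"tip",(o+d*hi).round(4),"len",hi-lo,"zmax",np.percentile(Q[:,2],98))
    for q0 in np.linspace(lo,hi,9)[:-1]:
        w=(s_>=q0)&(s_<q0+(hi-lo)/8)
        lat=(Q[w,:2]-o)@np.array([-d[1],d[0]])
        print("   %.3f lat %.4f..%.4f mid z %.4f"%(q0-lo,*np.percentile(lat,[3,97]),np.percentile(Q[w,2],90)))
    out[b:f,a:e][m]=(255,0,255)
H,S=hsv[...,0],hsv[...,1]
for k,(lo,hi) in dict(green=(50,90),ochre=(8,17),blue=(100,125)).items():
    m=((H>=lo)&(H<=hi)&(S>120)).astype(np.uint8); m[:, :310]=0; m[:130]=0; m[250:]=0; m[:,430:]=0
    n,l,s,_=cv2.connectedComponentsWithStats(m); i=1+np.argmax(s[1:,4]); m=l==i
    out[m]=(255,255,255)
    vs,us=np.nonzero(m); Q=P[vs,us]; T=Q[(Q[:,2]>.036)]
    hi_=T[T[:,0]>T[:,0].mean()]; lo_=T[T[:,0]<=T[:,0].mean()]
    rh,rl=[cv2.minAreaRect(x[:,:2].astype(np.float32)) for x in (hi_,lo_)]
    A,B=np.array(rh[0]),np.array(rl[0]); d=A-B
    print(k,len(Q),"top blocks",len(hi_),len(lo_),rh,rl,"dist",np.hypot(*d),"yaw",np.degrees(np.arctan2(d[1],d[0])),"zmax",np.percentile(T[:,2],95), "means",hi_.mean(0),lo_.mean(0))
cv2.imwrite("pics/seg.png",cv2.resize(out[90:270,90:440,::-1],None,fx=2.2,fy=2.2,interpolation=0))
E
```

```text
bench z 0.0009001115100853559 0.0025502885377048225 far 0.0005048368270298964
medium 857 yaw -1.68 butt [0.3379 0.2466] tip [0.6145 0.2385] len 0.27672072745055376 zmax 0.031041216751275684
   0.000 lat -0.0115..0.0149 mid z 0.0305
   0.035 lat -0.0118..0.0130 mid z 0.0294
   0.069 lat -0.0097..0.0116 mid z 0.0271
   0.104 lat -0.0089..0.0093 mid z 0.0237
   0.138 lat -0.0048..0.0064 mid z 0.0167
   0.173 lat -0.0084..0.0100 mid z 0.0135
   0.208 lat -0.0096..0.0095 mid z 0.0118
   0.242 lat -0.0097..0.0087 mid z 0.0093
broad 1027 yaw -2.28 butt [0.3293 0.0642] tip [0.5932 0.0537] len 0.2640308385680057 zmax 0.035405770111112164
   0.000 lat -0.0116..0.0137 mid z 0.0354
   0.033 lat -0.0133..0.0141 mid z 0.0340
   0.066 lat -0.0142..0.0148 mid z 0.0339
   0.099 lat -0.0105..0.0108 mid z 0.0278
   0.132 lat -0.0100..0.0098 mid z 0.0250
   0.165 lat -0.0137..0.0137 mid z 0.0153
   0.198 lat -0.0152..0.0150 mid z 0.0126
   0.231 lat -0.0152..0.0138 mid z 0.0100
narrow 598 yaw -1.37 butt [ 0.3807 -0.0203] tip [ 0.6146 -0.0259] len 0.2340197701935938 zmax 0.028602938630257733
   0.000 lat
[... 250 characters left out ...]
at -0.0035..0.0041 mid z 0.0126
   0.205 lat -0.0035..0.0041 mid z 0.0095
driver 891 yaw 2.21 butt [0.3221 0.1436] tip [0.6345 0.1557] len 0.31268742239933695 zmax 0.03548661788363629
   0.000 lat -0.0046..0.0057 mid z 0.0123
   0.039 lat -0.0045..0.0044 mid z 0.0145
   0.078 lat -0.0040..0.0051 mid z 0.0157
   0.117 lat -0.0040..0.0050 mid z 0.0184
   0.156 lat -0.0100..0.0099 mid z 0.0244
   0.195 lat -0.0123..0.0139 mid z 0.0307
   0.235 lat -0.0140..0.0160 mid z 0.0337
   0.274 lat -0.0135..0.0149 mid z 0.0354<stdin>:25: RuntimeWarning: Mean of empty slice.
  ret = ret.dtype.type(ret / rcount)
Traceback (most recent call last):
IndexError: index -1 is out of bounds for axis 0 with size 0
```

```bash
python3 - <<'E'
from h import *
c=dict(np.load("top0.npz")); P=cloud(c); hsv=cv2.cvtColor(c["color"],cv2.COLOR_RGB2HSV)
H,S,V=[hsv[...,i].astype(int) for i in range(3)]
for n,(u,v) in dict(green=(343,185),ochre=(368,195),blue=(395,205),gb=(354,147),ob=(380,153),bb=(405,160)).items(): print(n,hsv[v,u],P[v,u].round(4))
print("tips",plane(c,np.array([[397,174],[243,199],[350,193]])/1.5,0.004).round(4).tolist())
out=c["color"].copy()
for k,(lo,hi) in dict(green=(45,92),ochre=(5,18),blue=(100,130)).items():
    m=((H>=lo)&(H<=hi)&(S>(150 if k=='ochre' else 90))).astype(np.uint8)
    m[:,:325]=0; m[:135]=0; m[250:]=0; m[:,425:]=0
    m=cv2.morphologyEx(m,cv2.MORPH_OPEN,np.ones((3,3)))
    n,l,s,_=cv2.connectedComponentsWithStats(m); i=1+np.argmax(s[1:,4]); m=l==i
    out[m]=(255,255,255)
    vs,us=np.nonzero(m); Q=P[vs,us]; Q=Q[np.isfinite(Q[:,0])]
    print(k,len(Q),"z pct",np.percentile(Q[:,2],[5,50,80,95]).round(4),cv2.minAreaRect(Q[:,:2].astype(np.float32)))
    T=Q[Q[:,2]>.035]
    for g in (T[T[:,0]>Q[:,0].mean()],T[T[:,0]<=Q[:,0].mean()]):
        if len(g)>5: print("   ",len(g),g.mean(0).round(4),cv2.minAreaRect(g[:,:2].astype(np.float32)))
b=((P[...,2]>.014)&(P[...,2]<.06)).astype(np.uint8); b[:,:310]=0;b[:112]=0;b[262:]=0;b[:,430:]=0
n,l,s,_=cv2.connectedComponentsWithStats(b); b=l==1+np.argmax(s[1:,4]); Q=P[b]
r=cv2.minAreaRect(Q[:,:2].astype(np.float32)); print("tray",r,cv2.boxPoints(r).round(4).tolist())
cv2.imwrite("pics/seg.png",cv2.resize(out[100:270,300:440,::-1],None,fx=3.3,fy=3.3,interpolation=0))
E
```

```text
green [ 66  84 116] [ 0.4723 -0.216   0.019 ]
ochre [ 15 167 191] [ 0.4467 -0.2777  0.0128]
blue [108 128 133] [ 0.4199 -0.3434  0.0124]
gb [ 66  82 112] [ 0.5634 -0.2454  0.0377]
ob [ 16 175 188] [ 0.5468 -0.3089  0.0369]
bb [107 137 132] [ 0.5269 -0.3689  0.0398]
tips [[0.6609, -0.0272, 0.004], [0.6246, 0.2384, 0.004], [0.6293, 0.0539, 0.004]]
green 9 z pct [0.0365 0.0418 0.0477 0.0494] ((0.5499783158302307, -0.23446936905384064), (0.004522065632045269, 0.00822224747389555), 21.881731033325195)
ochre 2112 z pct [0.0119 0.0164 0.036  0.0501] ((0.4563477337360382, -0.2822118103504181), (0.06108211353421211, 0.2283380776643753), 73.22530364990234)
    229 [ 0.536  -0.3063  0.0439] ((0.5365346074104309, -0.3062933087348938), (0.06114492937922478, 0.024151699617505074), 72.01480102539062)
    221 [ 0.3615 -0.2538  0.0434] ((0.3618805706501007, -0.25370943546295166), (0.06097658351063728, 0.02242717705667019), 73.71415710449219)
blue 1992 z pct [0.0119 0.0163 0.0338 0.0513] ((0.437533438205719, -0.34321334958076477), (0.05897940322756767, 0.22453506290912628), 72.91163635253906)
    230 [ 0.5175 -0.368   0.0461] ((0.5187287926673889, -0.3674170672893524), (0.05719088390469551, 0.024556167423725128), 71.04779815673828)
    140 [ 0.3432 -0.3147  0.0455] ((0.34396418929100037, -0.3143009841442108), (0.05900588259100914, 0.022175485268235207), 74.33843994140625)
tray ((0.4708296060562134, -0.2868698239326477), (0.22425656020641327, 0.324521541595459), 73.3155746459961) [[0.2831999957561493, -0.34769999980926514], [0.5940999984741211, -0.4408999979496002], [0.6585000157356262, -0.22599999606609344], [0.3476000130176544, -0.13289999961853027]]
```

View pics/seg.png

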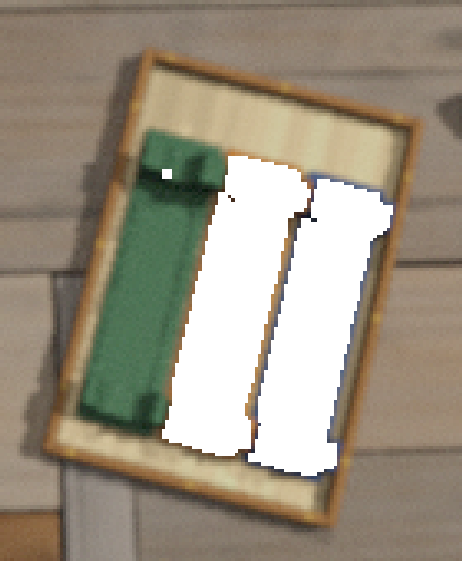

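```bash
cat >> h.py <<'E'
def plan(s,g,yaw,op,n=None,dz=None,pitch=0.0):
    """rows (rounded) bringing the grasp point to g with tool x at yaw (deg), tool z down, nose raised by pitch (deg)"""
    R=Rn.from_rotvec(s["orientation"]); p=np.array(s["tool_pos"])
    tgtR=Rn.from_euler("ZYX",[yaw,-pitch,180],degrees=True)
    tgt=np.array(g,float)-tgtR.apply([0,0,.167])
    tot=(R.inv()*tgtR).as_rotvec(degrees=True); dist=np.linalg.norm(tgt-p)*1e3
    k=int(max(np.ceil(dist/42),np.ceil(np.abs(tot).max()/7.5),n or 1))
    print("dist %.1f turn %s rows %d"%(dist,tot.round(2),k)); rows=[]
    for i in range(k):
        m=k-i
        sh=np.round(R.inv().apply((tgt-p)/m)*1e3,0 if m>1 else 1)
        tr=np.round((R.inv()*tgtR).as_rotvec(degrees=True)/m,1)
        rows.append([op,*sh,*tr]); p=p+R.apply(sh/1e3); R=R*Rn.from_rotvec(tr,degrees=True)
    for r in rows: print(", ".join("%g"%(v+0.) for v in r)+",")
    return rows
E
python3 - <<'E'
from h import *
from plant import robot
plan(robot.read_state(),[.455,-.0225,.215],-1.4,60)
E
```

```text
dist 607.5 turn [-9.000e-02  1.000e-02  1.989e+01] rows 15
60, 28, -29, 2, 0, 0, 1.3,
60, 28, -30, 1, 0, 0, 1.3,
60, 27, -30, 2, 0, 0, 1.3,
60, 26, -31, 1, 0, 0, 1.3,
60, 26, -31, 2, 0, 0, 1.3,
60, 25, -32, 1, 0, 0, 1.3,
60, 24, -32, 2, 0, 0, 1.3,
60, 23, -33, 1, 0, 0, 1.3,
60, 23, -34, 2, 0, 0, 1.4,
60, 22, -34, 1, 0, 0, 1.3,
60, 21, -35, 2, 0, 0, 1.4,
60, 20, -35, 1, 0, 0, 1.3,
60, 19, -35, 2, 0, 0, 1.4,
60, 18, -36, 1, 0, 0, 1.3,
60, 17.9, -36.7, 1.5, -0.1, 0, 1.4,
```

Call:
drive_tool:
  moves: [60, 28, -29, 2, 0, 0, 1.3, 60, 28, -30, 1, 0, 0, 1.3, 60, 27, -30, 2, 0, 0, 1.3, 60, 26, -31, 1, 0, 0, 1.3, 60, 26, -31, 2, 0, 0, 1.3, 60, 25, -32, 1, 0, 0, 1.3, 60, 24, -32, 2, 0, 0, 1.3, 60, 23, -33, 1, 0, 0, 1.3]
  grip_force: 25

```text
t: 0.9
tool_pos: [0.3319, -0.2764, 0.3922]
orientation: [-3.133, -0.22, 0.0]
force: [1.6, -0.2, 0.2]
opening: 0.06
gripper_force: 0.0
```

Call:
drive_tool:
  moves: [60, 23, -34, 2, 0, 0, 1.4, 60, 22, -34, 1, 0, 0, 1.3, 60, 21, -35, 2, 0, 0, 1.4, 60, 20, -35, 1, 0, 0, 1.3, 60, 19, -35, 2, 0, 0, 1.4, 60, 18, -36, 1, 0, 0, 1.3, 60, 18, -37, 2, 0, 0, 1.4, 60, 0, 0, 0, 0, 0, 0]

```text
t: 1.7
tool_pos: [0.456, -0.0187, 0.3811]
orientation: [-3.14, 0.032, 0.001]
force: [-0.9, -0.4, -0.3]
opening: 0.06
gripper_force: 0.0
```

```bash
python3 - <<'E'
from h import *
from plant import robot
c=robot.read_camera("wrist"); s=robot.read_state(); print(s["tool_pos"],s["orientation"],s["q"],s["t"])
np.savez("w1.npz",**c); cv2.imwrite("pics/w1.png",cv2.resize(c["color"][:,:,::-1],(768,576)))
print(c["mtx"],c["dist_coeffs"],-c["R"].T@c["t"],c["R"])
E
```

```text
[ 0.45540346 -0.02042287  0.3811151 ] [-3.14104718e+00  3.18897995e-02  2.09466340e-03] [-1.57445343e-01 -2.57673695e-01  1.90282951e+00  1.83512352e-04
  1.49781226e+00  1.43364198e+00] 1.75
[[269.4656969    0.         255.01044731]
 [  0.         269.4656969  193.30791963]
 [  0.           0.           1.        ]] [0.01928624 0.         0.         0.         0.        ] [ 0.53729915 -0.0207102   0.36028966] [[-0.02032453 -0.99979058 -0.00238945]
 [-0.9560763   0.01873676  0.29251844]
 [-0.29241241  0.00822979 -0.9562569 ]]
```

View pics/w1.png

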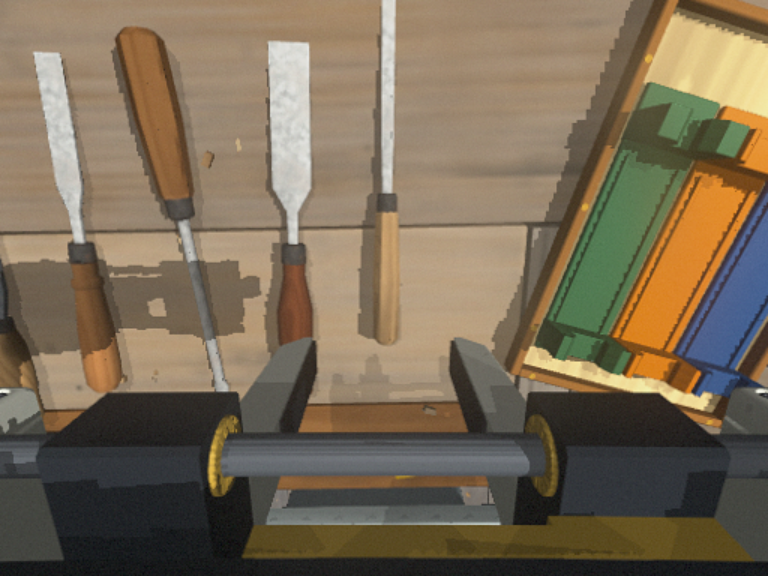

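The wrist view shows the narrow chisel with its ferrule at (387,202) and butt at (387,345), the broad one at (290,200) and the medium one at (80,220). The green slots are at (690,125) and (590,345).

```bash
cat >> h.py <<'E'
def tool(c,roi,zmin=.006,verbose=True):
    P=cloud(c); a,b,e,f=roi; Z=P[b:f,a:e,2]
    n,l,s,_=cv2.connectedComponentsWithStats((Z>zmin).astype(np.uint8)); m=l==1+np.argmax(s[1:,4])
    Q=P[b:f,a:e][m]
    vx,vy,x0,y0=cv2.fitLine(Q[:,:2].astype(np.float32),cv2.DIST_HUBER,0,.001,.001).ravel()
    d=np.array([vx,vy])*np.sign(vx); o=np.array([x0,y0]); s_=(Q[:,:2]-o)@d; lo,hi=s_.min(),s_.max()
    n_=np.array([-d[1],d[0]]); ms=[];zs=[]
    for q0 in np.arange(lo,hi,.02):
        w=(s_>=q0)&(s_<q0+.02); lat=(Q[w,:2]-o)@n_; L=np.percentile(lat,[2,98]); ms.append((q0+.01,L.mean())); zs.append("%.0f:%.1f/%.1f"%((q0-lo)*1e3,np.ptp(L)*1e3,np.percentile(Q[w,2],90)*1e3))
    ms=np.array(ms); k,c0=np.polyfit(ms[:,0],ms[:,1],1)
    yaw=np.degrees(np.arctan2(d[1],d[0])+np.arctan(k))
    B=o+d*lo+n_*(k*lo+c0); T=o+d*hi+n_*(k*hi+c0)
    print("butt",B.round(4),"tip",T.round(4),"yaw %.2f"%yaw,"len %.4f"%(hi-lo)); 
    if verbose: print("   dist:width/ztop",*zs)
    return B,T,yaw
E
python3 - <<'E'
from h import *
c=dict(np.load("w1.npz")); P=cloud(c)
print("bench",np.nanmedian(P[60:120,215:245,2]),np.nanmedian(P[40:120,285:380,2]))
for k,r in dict(narrow=(242,0,275,235),broad=(172,20,218,226),medium=(18,25,90,265)).items():
    print(k); tool(c,r)
E
```

```text
bench -0.0006284504056830566 -0.0007044760397272584
narrow
butt [ 0.3812 -0.0199] tip [ 0.5946 -0.0254] yaw -1.47 len 0.2134
   dist:width/ztop 0:20.8/25.1 20:22.9/24.7 40:22.7/24.1 60:22.4/23.2 80:20.8/21.5 100:17.9/19.7 120:15.2/17.2 140:7.6/11.0 160:8.7/10.2 180:8.6/9.0 200:8.4/7.4
broad
butt [0.3908 0.0592] tip [0.5731 0.0563] yaw -0.90 len 0.1823
   dist:width/ztop 0:28.8/31.5 20:27.7/30.0 40:21.1/25.2 60:53.6/22.7 80:16.6/20.5 100:15.0/12.3 120:30.1/11.1 140:30.8/9.5 160:30.6/8.0 180:1.4/6.4
medium
butt [0.3387 0.2407] tip [0.5919 0.229 ] yaw -2.63 len 0.2532
   dist:width/ztop 0:21.7/27.8 20:23.7/27.9 40:22.8/26.8 60:20.8/25.4 80:18.6/23.2 100:18.7/22.1 120:16.5/19.8 140:214.8/285.1 160:13.3/11.5 180:19.5/10.3 200:20.2/9.3 220:20.6/7.9 240:13.5/7.5
```

```bash
python3 - <<'E'
from h import *
from plant import robot
plan(robot.read_state(),[.4705,-.0222,.0225],-1.45,60,n=7,pitch=-3.3)
E
```

```text
dist 193.5 turn [-0.01 -3.22  0.29] rows 7
60, 4, 0, 27, 0, -0.5, 0,
60, 4, 0, 27, 0, -0.5, 0,
60, 4, 0, 28, 0, -0.4, 0.1,
60, 4, 0, 27, 0, -0.5, 0,
60, 4, 1, 27, 0, -0.4, 0.1,
60, 5, 0, 28, 0, -0.5, 0,
60, 4.7, 0.5, 27.2, 0, -0.4, 0.1,
```

Call:
drive_tool:
  moves: [60, 4, 0, 27, 0, -0.5, 0, 60, 4, 0, 27, 0, -0.5, 0, 60, 4, 0, 28, 0, -0.4, 0.1, 60, 4, 0, 27, 0, -0.5, 0, 60, 4, 1, 27, 0, -0.4, 0.1, 60, 5, 0, 28, 0, -0.5, 0, 60, 5, 0, 14, 0, -0.4, 0.1, 60, 0, 0, 11, 0, 0, 0]

```text
t: 2.55
tool_pos: [0.4798, -0.0252, 0.1906]
orientation: [-3.139, 0.048, 0.091]
force: [-0.7, 1.2, -0.1]
opening: 0.0598
gripper_force: 0.0
```

```bash
python3 - <<'E'
from h import *
from plant import robot
c=robot.read_camera("wrist"); s=robot.read_state(); R=Rn.from_rotvec(s["orientation"])
print("grasp",s["tool_pos"]+R.apply([0,0,.167]),R.as_euler("ZYX",degrees=True),s["force"])
cv2.imwrite("pics/w2.png",c["color"][:,:,::-1])
plan(s,[.4705,-.0222,.0225],-1.45,60,pitch=-3.3)
E
```

```text
grasp [ 0.4691128  -0.02465665  0.02261617] [  -1.76061966    3.40202173 -179.99924945] [-1.44206325  0.2734834  -1.16722992]
dist 2.7 turn [-0.02  0.1  -0.31] rows 1
60, 1, -2.6, 0, 0, 0.1, -0.3,
```

View pics/w2.png

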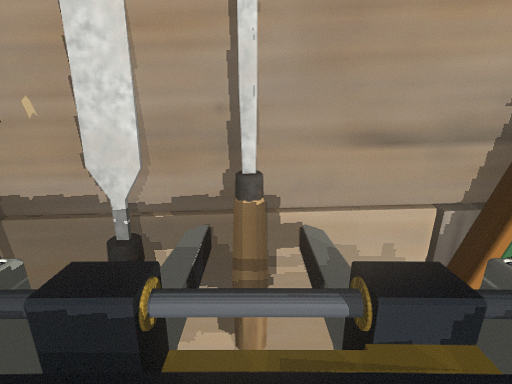

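The narrow handle (250,240) lies between the fingers (inner edges at 208 and 302). I shift 2.6 mm, then close.

Call:
drive_tool:
  moves: [60, 1, -2.6, 0, 0, 0, -0.3, 15, 0, 0, 0, 0, 0, 0, 15, 0, 0, 0, 0, 0, 0, 15, 0, 0, 0, 0, 0, 0, 15, 0, 0, 0, 0, 0, 0]
  grip_force: 30

```text
t: 3.1
tool_pos: [0.4817, -0.0215, 0.1926]
orientation: [-3.14, 0.038, 0.086]
force: [-0.1, 0.6, 0.1]
opening: 0.0324
gripper_force: 0.0
```

```bash
python3 - <<'E'
from h import *
from plant import robot
s=robot.read_state(); print(s["opening"],s["gripper_force"],s["force"]); R=Rn.from_rotvec(s["orientation"]); g=s["tool_pos"]+R.apply([0,0,.167]); print(g)
plan(s,[g[0],g[1],.16],-1.45,15,pitch=0,n=5)
s["tool_pos"]=np.array([g[0],g[1],.16+.167]); s["orientation"]=Rn.from_euler("ZYX",[-1.45,0,180],degrees=True).as_rotvec()
plan(s,[.4399,-.2105,.16],-16.7,15)
E
```

```text
0.03236622842681364 0.0 [-0.08301524  0.55264187  0.05059534]
[ 0.47257973 -0.02130928  0.0258654 ]
dist 134.7 turn [0.01 3.13 0.06] rows 5
15, -3, 0, -27, 0, 0.6, 0,
15, -3, 0, -27, 0, 0.6, 0,
15, -3, 0, -27, 0, 0.6, 0,
15, -2, 0, -26, 0, 0.7, 0,
15, -2.6, 0, -27, 0, 0.6, 0.1,
dist 192.0 turn [ 0.   -0.   15.25] rows 5
15, -6, 38, 0, 0, 0, 3,
15, -3, 38, 0, 0, 0, 3.1,
15, -2, 38, 0, 0, 0, 3,
15, 1, 39, 0, 0, 0, 3.1,
15, 2.5, 38.3, 0, 0, 0, 3,
```

Call:
drive_tool:
  moves: [15, 0, 0, 0, 0, 0, 0, 15, 0, 0, 0, 0, 0, 0, 15, 0, 0, 0, 0, 0, 0, 15, 0, 0, 0, 0, 0, 0]

```text
t: 3.5
tool_pos: [0.4816, -0.0215, 0.1922]
orientation: [-3.139, 0.038, 0.087]
force: [-1.6, -0.1, 3.4]
opening: 0.0209
gripper_force: 30.0
```

```bash
python3 - <<'E'
from h import *
from plant import robot
for i in range(2):
    s=robot.read_state(); print(s["opening"],s["gripper_force"],s["force"]); R=Rn.from_rotvec(s["orientation"]); g=s["tool_pos"]+R.apply([0,0,.167]); print(g,R.as_euler("ZYX",degrees=True))
    robot.read_camera("side")
E
```

```text
0.020919729217431578 29.95312970255327 [-1.56781744 -0.09666479  3.42148703]
[ 0.47230216 -0.02131241  0.02546727] [  -1.40348295    3.18749837 -179.99792898]
0.021475640033544744 29.95108072886069 [-1.36868775  0.27089734  4.63055984]
[ 0.47226659 -0.02130757  0.0254705 ] [  -1.4028607     3.19087591 -179.99732385]
```

Call:
drive_tool:
  moves: [15, -1, 0, -10, 0, 0.4, 0, 15, -3, 0, -25, 0, 0.7, 0, 15, -3, 0, -27, 0, 0.7, 0, 15, -2, 0, -27, 0, 0.7, 0, 15, -2, 0, -26, 0, 0.7, 0, 15, 0, 0, -15, 0, 0, 0, 15, 0, 0, 0, 0, 0, 0]

```text
t: 4.3
tool_pos: [0.475, -0.0214, 0.3249]
orientation: [3.141, -0.038, 0.007]
force: [1.0, -0.3, -2.0]
opening: 0.0209
gripper_force: 30.0
```

Call:
drive_tool:
  moves: [15, -6, 38, 0, 0, 0, 3, 15, -3, 38, 0, 0, 0, 3.1, 15, -2, 38, 0, 0, 0, 3, 15, 1, 39, 0, 0, 0, 3.1, 15, 2, 38, 0, 0, 0, 3, 15, 0, 0, 0, 0, 0, 0, 15, 0, 0, 0, 0, 0, 0]

```text
t: 5.0
tool_pos: [0.4407, -0.2106, 0.3205]
orientation: [-3.107, 0.456, 0.004]
force: [0.1, 0.9, -1.9]
opening: 0.021
gripper_force: 30.0
```

```bash
python3 - <<'E'
from h import *
from plant import robot
c=robot.read_camera("wrist"); s=robot.read_state(); R=Rn.from_rotvec(s["orientation"])
print("grasp",s["tool_pos"]+R.apply([0,0,.167]),R.as_euler("ZYX",degrees=True),s["force"],s["wrist_torque"],s["opening"])
np.savez("w3.npz",**c,tp=s["tool_pos"],ori=s["orientation"])
cv2.imwrite("pics/w3.png",cv2.resize(c["color"][:,:,::-1],(768,576)))
E
```

```text
grasp [ 0.4405687  -0.20951301  0.15372214] [-1.66209934e+01  1.52205011e-01 -1.79929027e+02] [ 0.07406772  0.33202133 -0.7400939 ] [ 0.06285613 -0.01837001  0.00498214] 0.021194086401953003
```

View pics/w3.png

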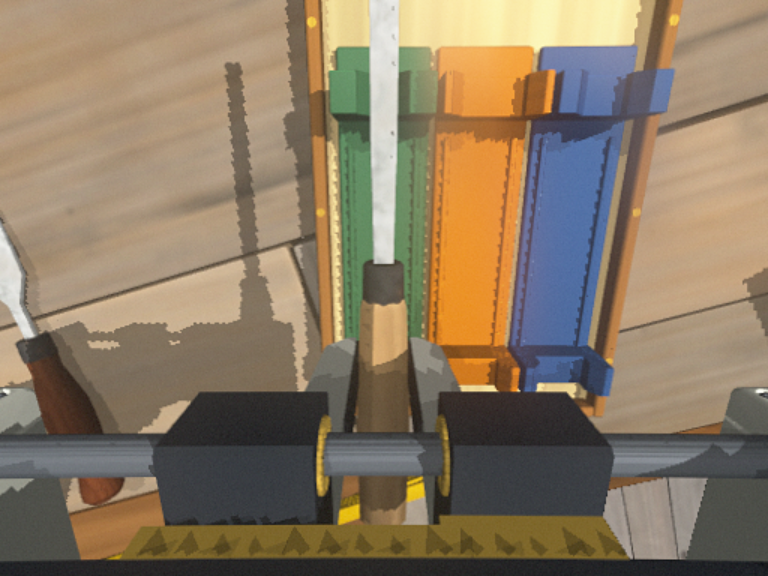

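Held level over the green cradle, with the blade at (383,130) and the green slot between the horns at (350,92) and (420,92). Now I measure the blade line and the slot from this close view.

```bash
cat >> h.py <<'E'
YAW=-16.7; O=dict(narrow=np.array([.4399,-.2105]),broad=np.array([.4215,-.2718]),medium=np.array([.4031,-.3331]))
HUE=dict(narrow=(45,95,50),broad=(5,20,130),medium=(98,130,70))
D=np.array([np.cos(np.radians(YAW)),np.sin(np.radians(YAW))]); N=np.array([-D[1],D[0]])
def held(c,which,zmin=.09,names=("narrow","broad","medium")):
    P=cloud(c); hsv=cv2.cvtColor(c["color"],cv2.COLOR_RGB2HSV).astype(int); o=O[which]
    C=np.stack([(P[...,:2]-o)@D,(P[...,:2]-o)@N,P[...,2]],-1) # cradle frame of the target
    b=(C[...,2]>zmin)&(C[...,0]>.065)&(abs(C[...,1])<.04); B=C[b]
    if len(B)>50:
        xs=np.arange(.07,B[:,0].max(),.012); r=[]
        for x in xs:
            w=B[abs(B[:,0]-x)<.006]
            if len(w)>4: l=np.percentile(w[:,1],[3,97]); r.append((x,l.mean(),np.median(w[:,2]),np.ptp(l)))
        r=np.array(r); py=np.polyfit(r[:,0],r[:,1],1); pz=np.polyfit(r[:,0],r[:,2],1)
        print("blade: lat %.1f mm at 0, %.1f at slot(.12), yaw err %.2f deg, nose-up pitch %.2f deg, z at .12 %.4f, tip x %.4f, width %.1f"%(py[1]*1e3,np.polyval(py,.12)*1e3,np.degrees(py[0]),np.degrees(pz[0]),np.polyval(pz,.12),B[:,0].max(),np.median(r[:,3])*1e3))
    for k in names:
        lo,hi,sm=HUE[k]; m=(hsv[...,0]>=lo)&(hsv[...,0]<=hi)&(hsv[...,1]>sm)&(C[...,2]>.036)&(C[...,2]<.06)
        off=(O[k]-o)@N
        for nm,x0 in (("slot",.12),("saddle",-.062)):
            q=C[m&(abs(C[...,0]-x0)<.025)&(abs(C[...,1]-off)<.034)]
            if len(q)<20: continue
            l=q[:,1]-off; L,Rr=l[l>0],l[l<0]
            print("  ",k,nm,len(q),"x %.1f..%.1f"%tuple(np.percentile(q[:,0],[2,98])*1e3),"left horn %.1f..%.1f right %.1f..%.1f"%tuple(1e3*np.r_[np.percentile(L,[3,98]) if len(L) else (0,0),np.percentile(Rr,[2,97]) if len(Rr) else (0,0)]),"top %.4f"%np.percentile(q[:,2],95))
E
python3 - <<'E'
from h import *
held(dict(np.load("w3.npz")),"narrow")
E
```

```text
blade: lat -0.3 mm at 0, -0.3 at slot(.12), yaw err 0.01 deg, nose-up pitch -1.37 deg, z at .12 0.1400, tip x 0.1352, width 9.8
   narrow slot 880 x 110.3..131.2 left horn 8.8..29.1 right -18.3..-9.3 top 0.0534
   broad slot 1534 x 110.0..131.0 left horn 1.0..29.7 right -33.5..-2.1 top 0.0528
   broad saddle 483 x -71.1..-50.1 left horn 0.3..17.1 right -29.1..-2.8 top 0.0502
   medium slot 1283 x 110.6..131.3 left horn 0.8..29.2 right -28.9..-0.6 top 0.0531
   medium saddle 493 x -70.9..-49.8 left horn 18.3..30.1 right -28.4..-17.3 top 0.0506
```

```bash
cat >> h.py <<'E'
def ends(c,which,zlo,zhi,w=.014):
    P=cloud(c); o=O[which]; X=(P[...,:2]-o)@D; Y=(P[...,:2]-o)@N; Z=P[...,2]
    q=(abs(Y)<w)&(Z>zlo)&(Z<zhi)&(X>-.14)&(X<.26); x=np.sort(X[q])
    print("n",len(x),"x range",x[[0,3,-4,-1]].round(4),"len %.4f"%(x[-2]-x[1]))
E
python3 - <<'E'
from h import *
from plant import robot
c=robot.read_camera("top"); np.savez("t3.npz",**c); ends(c,"narrow",.12,.17)
s=robot.read_state(); R=Rn.from_rotvec(s["orientation"]); g=s["tool_pos"]+R.apply([0,0,.167]); print(g,(g[:2]-O["narrow"])@D,(g[:2]-O["narrow"])@N,R.as_euler("ZYX",degrees=True))
E
```

```text
n 371 x range [-0.091  -0.0908 -0.0035 -0.0021] len 0.0881
[ 0.44086858 -0.20914721  0.15403715] 0.0005389923137169323 0.0015740685903303812 [-1.65597542e+01  1.19986617e-01 -1.79939902e+02]
```

```bash
python3 - <<'E'
from h import *
from plant import robot
s=robot.read_state()
plan(s,[*(O["narrow"]+.0005*D+.0016*N),.093],-16.7,15,pitch=1.1,n=3)
E
```

```text
dist 61.2 turn [-0.06  1.22  0.14] rows 3
15, -1, 0, 20, 0, 0.4, 0,
15, -1, 0, 21, 0, 0.4, 0.1,
15, -1.9, -0.1, 20, -0.1, 0.4, 0,
```

Call:
drive_tool:
  moves: [15, -1, 0, 20, 0, 0.4, 0, 15, -1, 0, 21, 0, 0.4, 0.1, 15, -2, 0, 20, 0, 0.4, 0, 15, 0, 0, 0, 0, 0, 0, 15, 0, 0, 0, 0, 0, 0]

```text
t: 5.6
tool_pos: [0.438, -0.2082, 0.2611]
orientation: [3.106, -0.454, 0.03]
force: [0.3, -0.2, -1.3]
opening: 0.0211
gripper_force: 30.0
```

```bash
cat >> h.py <<'E'
def where(s,which):
    R=Rn.from_rotvec(s["orientation"]); g=s["tool_pos"]+R.apply([0,0,.167]); v=g[:2]-O[which]
    print("grasp in cradle: x %.1f lat %.1f z %.1f mm"%(v@D*1e3,v@N*1e3,g[2]*1e3),"euler",R.as_euler("ZYX",degrees=True).round(2),"F",s["force"].round(1),"open %.1f t %.2f"%(s["opening"]*1e3,s["t"]))
E
python3 - <<'E'
from h import *
from plant import robot
c=robot.read_camera("wrist"); s=robot.read_state(); where(s,"narrow"); held(c,"narrow",.065,["narrow"])
ends(robot.read_camera("top"),"narrow",.07,.125)
plan(s,[*(O["narrow"]+.0005*D+.0016*N),.0575],-16.7,15,pitch=1.1,n=3)
E
```

```text
grasp in cradle: x 1.6 lat 1.4 z 95.1 mm euler [ -16.63   -1.23 -180.  ] F [ 0.5 -0.5 -1.1] open 21.3 t 5.65
blade: lat 0.8 mm at 0, 1.4 at slot(.12), yaw err 0.28 deg, nose-up pitch -0.06 deg, z at .12 0.0834, tip x 0.1361, width 9.8
   narrow slot 1509 x 110.0..130.8 left horn 8.8..29.1 right -19.7..-8.2 top 0.0533
n 301 x range [-0.0892 -0.0887 -0.0158 -0.0046] len 0.0842
dist 37.6 turn [-0.   -0.13  0.07] rows 3
15, -1, 0, 13, 0, 0, 0,
15, 0, 0, 12, 0, -0.1, 0,
15, -0.5, -0.2, 12.6, 0, 0, 0.1,
```

Call:
drive_tool:
  moves: [15, -1, 1.3, 10, 0, 0, 0.2, 15, 0, 0, 9, 0, 0, 0, 15, -0.5, 0, 7, 0, 0, 0, 15, 0, 0, 6, 0, 0, 0, 15, 0, 0, 0, 0, 0, 0]

```text
t: 6.2
tool_pos: [0.4363, -0.21, 0.228]
orientation: [3.105, -0.462, 0.03]
force: [-0.0, 0.1, -1.1]
opening: 0.021
gripper_force: 30.0
```

```bash
python3 - <<'E'
from h import *
from plant import robot
c=robot.read_camera("wrist"); s=robot.read_state(); where(s,"narrow"); held(c,"narrow",.03,["narrow"])
cv2.imwrite("pics/w4.png",c["color"][:,:,::-1])
E
```

```text
grasp in cradle: x -0.1 lat -0.5 z 61.6 mm euler [ -16.91   -1.12 -179.97] F [-0.5  0.3 -1.6] open 21.3 t 6.25
blade: lat 4.5 mm at 0, -4.7 at slot(.12), yaw err -4.39 deg, nose-up pitch 1.86 deg, z at .12 0.0505, tip x 0.1355, width 37.4
   narrow slot 3562 x 109.8..131.1 left horn 8.0..29.2 right -23.6..-8.2 top 0.0533
   narrow saddle 144 x -72.0..-62.1 left horn 15.7..19.6 right -20.7..-15.4 top 0.0475
```

View pics/w4.png

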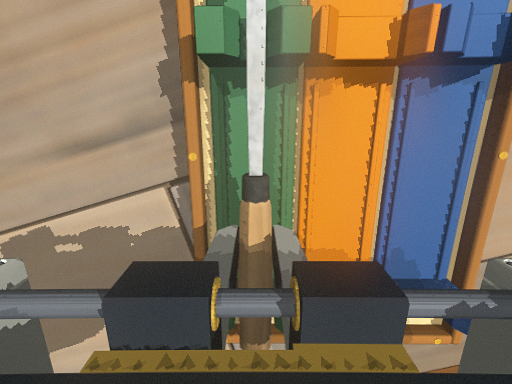

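The blade (256,30) is centred between the green horns (239 and 270) and runs into the slot, about 4 mm above its seat. I lower it and release.

Call:
drive_tool:
  moves: [15, 0, -0.5, 2, 0, 0, 0, 15, 0, 0, 2.5, 0, 0, 0, 15, 0, 0, 0, 0, 0, 0, 15, 0, 0, 0, 0, 0, 0]

```text
t: 6.65
tool_pos: [0.4373, -0.2099, 0.2252]
orientation: [3.104, -0.461, 0.034]
force: [1.2, 0.0, 0.6]
opening: 0.021
gripper_force: 30.0
```

```bash
python3 - <<'E'
from h import *
from plant import robot
s=robot.read_state(); where(s,"narrow")
E
```

```text
grasp in cradle: x 1.1 lat -0.2 z 58.3 mm euler [-16.9   -1.27 179.99] F [1.2 0.  0.6] open 21.0 t 6.65
```

Call:
drive_tool:
  moves: [15, 0, 0, 1.2, 0, 0, 0, 15, 0, 0, 0, 0, 0, 0, 23, 0, 0, 0, 0, 0, 0, 30, 0, 0, 0, 0, 0, 0, 42, 0, 0, 0, 0, 0, 0, 42, 0, 0, 0, 0, 0, 0, 42, 0, 0, 0, 0, 0, 0]

```text
t: 7.35
tool_pos: [0.4368, -0.2097, 0.2233]
orientation: [3.105, -0.461, 0.032]
force: [0.0, -0.1, -0.3]
opening: 0.0413
gripper_force: 0.0
```

```bash
python3 - <<'E'
from h import *
from plant import robot
s=robot.read_state(); where(s,"narrow")
R=Rn.from_rotvec(s["orientation"]); g=s["tool_pos"]+R.apply([0,0,.167])
plan(s,[g[0],g[1],.20],-16.7,42,n=4)
s["tool_pos"]=np.array([g[0],g[1],.2+.167]); s["orientation"]=Rn.from_euler("ZYX",[-16.7,0,180],degrees=True).as_rotvec()
plan(s,[.415,.0605,.215],-2.1,60)
E
```

```text
grasp in cradle: x 0.3 lat -0.0 z 56.3 mm euler [ -16.9    -1.17 -179.98] F [ 0.  -0.1 -0.3] open 41.3 t 7.35
dist 143.7 turn [-0.01 -1.17 -0.2 ] rows 4
42, 2, 0, -36, 0, -0.3, -0.1,
42, 1, 0, -36, 0, -0.3, 0,
42, 1, 0, -36, 0, -0.3, -0.1,
42, 1.2, -0.1, -35.6, 0, -0.3, 0,
dist 272.7 turn [  0.    0.  -14.6] rows 7
60, -15, -36, -2, 0, 0, -2.1,
60, -13, -37, -2, 0, 0, -2.1,
60, -12, -37, -2, 0, 0, -2.1,
60, -10, -37, -2, 0, 0, -2.1,
60, -9, -38, -2, 0, 0, -2.1,
60, -8, -38, -3, 0, 0, -2.1,
60, -6.5, -38.4, -2, 0, 0, -2,
```

Call:
drive_tool:
  moves: [42, 1, 0, -15, 0, -0.3, -0.1, 42, 1, 0, -30, 0, -0.3, 0, 42, 2, 0, -40, 0, -0.3, -0.1, 42, 1, 0, -40, 0, -0.3, 0, 42, 0, 0, -18, 0, 0, 0, 42, 0, 0, 0, 0, 0, 0]

```text
t: 7.95
tool_pos: [0.4414, -0.2114, 0.3703]
orientation: [3.106, -0.456, 0.009]
force: [-0.2, 0.2, 0.4]
opening: 0.0416
gripper_force: 0.0
```

```bash
cat >> h.py <<'E'
def seated(c,which):
    """chisel in its cradle: lateral position and top height along it"""
    P=cloud(c); o=O[which]; X=(P[...,:2]-o)@D; Y=(P[...,:2]-o)@N; Z=P[...,2]
    for x in (-.085,-.04,-.02,0,.02,.04,.08,.1,.12,.14,.16,.18,.19):
        hgt=.04 if x<.06 else .026
        q=(abs(X-x)<.006)&(abs(Y)<.02)&(Z>hgt)&(Z<.075)
        if q.sum()>4: l=np.percentile(Y[q],[3,97])*1e3; print("  x %4d lat %.1f..%.1f z %.1f"%(x*1e3,*l,np.percentile(Z[q],85)*1e3))
E
python3 - <<'E'
from h import *
from plant import robot
s=robot.read_state(); where(s,"narrow")
c=robot.read_camera("wrist"); seated(c,"narrow"); ends(c,"narrow",.026,.08,.012)
t=robot.read_camera("top"); ends(t,"narrow",.03,.08,.012)
cv2.imwrite("pics/w5.png",c["color"][:,:,::-1])
E
```

```text
grasp in cradle: x 2.7 lat -0.7 z 203.3 mm euler [-16.7   -0.36 179.91] F [-0.2  0.2  0.4] open 41.6 t 7.95
  x  -85 lat -10.4..9.3 z 56.4
  x  -40 lat -11.9..10.3 z 56.1
  x  -20 lat -11.8..9.5 z 54.8
  x    0 lat -11.6..9.4 z 53.4
  x   20 lat -10.3..8.1 z 51.6
  x   40 lat -9.1..6.8 z 49.2
  x   80 lat -5.5..3.3 z 41.9
  x  100 lat -5.4..4.3 z 40.7
  x  120 lat -18.5..18.3 z 52.0
  x  140 lat -6.4..4.2 z 37.6
  x  160 lat -6.3..4.1 z 36.1
  x  180 lat -6.2..4.0 z 34.4
  x  190 lat -6.1..4.0 z 33.6
n 3728 x range [-0.0889 -0.0876  0.1913  0.1914] len 0.2803
n 399 x range [-0.0904 -0.0895  0.0139  0.0197] len 0.1087
```

View pics/w5.png

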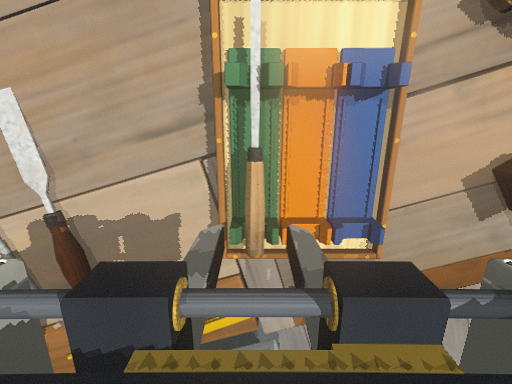

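Narrow is seated: handle top at 54 mm over the origin, blade down in the slot and the same profile as it had lying on the bench, so the pose on the bench was already level. I will grip the next ones untilted. Now the broad chisel.

Call:
drive_tool:
  moves: [60, -15, -36, -2, 0, 0, -2.1, 60, -13, -37, -2, 0, 0, -2.1, 60, -12, -37, -2, 0, 0, -2.1, 60, -10, -37, -2, 0, 0, -2.1, 60, -9, -38, -2, 0, 0, -2.1, 60, -8, -38, -3, 0, 0, -2.1, 60, -6, -38, -2, 0, 0, -2, 60, 0, 0, 0, 0, 0, 0]

```text
t: 8.85
tool_pos: [0.4147, 0.0633, 0.3796]
orientation: [-3.14, 0.049, 0.005]
force: [-0.8, -0.8, 0.2]
opening: 0.0598
gripper_force: 0.0
```

```bash
python3 - <<'E'
from h import *
from plant import robot
c=robot.read_camera("wrist"); s=robot.read_state()
P=cloud(c); 
ok=(P[...,0]>.395)&(P[...,0]<.66)&(abs(P[...,1]-.06)<.03)&(P[...,2]>.005)&(P[...,2]<.05)
vs,us=np.nonzero(ok); print(us.min(),us.max(),vs.min(),vs.max())
B,T,y=tool(c,(us.min(),vs.min(),us.max()+1,vs.max()+1),.005)
ends_=P[ok][:,0]; print(ends_.min(),ends_.max())
t=robot.read_camera("top"); tool(t,(218,122,250,250),.006,False)
y=-2.0
plan(s,[.428,.0605,.0225],y,60,n=7)
E
```

```text
244 272 20 193
butt [0.3921 0.0627] tip [0.5832 0.0545] yaw -2.45 len 0.1912
   dist:width/ztop 0:29.8/31.3 20:27.1/30.0 40:21.0/24.9 60:20.0/22.5 80:16.0/20.5 100:18.2/12.6 120:31.4/11.0 140:32.0/9.2 160:31.5/7.6 180:28.4/6.2
0.39501725554654327 0.5933534009451823
butt [0.2859 0.0162] tip [0.4517 0.032 ] yaw 5.44 len 0.1663
dist 190.5 turn [-0.01  0.18  0.14] rows 7
60, 2, 0, 27, 0, 0, 0,
60, 2, 0, 27, 0, 0, 0,
60, 2, 0, 27, 0, 0, 0,
60, 2, 0, 27, 0, 0, 0,
60, 2, 0, 27, 0, 0.1, 0,
60, 2, 0, 28, 0, 0, 0.1,
60, 1.6, 0.7, 27, 0, 0.1, 0,
```

Call:
drive_tool:
  moves: [60, 2, 0, 27, 0, 0, 0, 60, 2, 0, 27, 0, 0, 0.1, 60, 2, 0, 27, 0, 0, 0, 60, 2, 0, 27, 0, 0, 0.1, 60, 2, 0, 27, 0, 0, 0, 60, 2, 0, 27, 0, 0, 0.1, 60, 1.5, 0.4, 15, 0, 0.1, 0, 60, 0, 0, 12, 0, 0, 0]

```text
t: 9.75
tool_pos: [0.4283, 0.0575, 0.1902]
orientation: [3.14, -0.07, -0.003]
force: [1.1, 0.3, 0.1]
opening: 0.0599
gripper_force: 0.0
```

Call:
drive_tool:
  moves: [60, 0, 0, 0, 0, 0, 0, 60, 0, 0, 0, 0, 0, 0]

```text
t: 9.95
tool_pos: [0.4292, 0.0584, 0.1926]
orientation: [3.141, -0.068, 0.002]
force: [0.1, 1.2, 1.2]
opening: 0.0603
gripper_force: 0.0
```

```bash
python3 - <<'E'
from h import *
from plant import robot
c=robot.read_camera("wrist"); s=robot.read_state(); where(s,"broad")
cv2.imwrite("pics/w6.png",c["color"][:,:,::-1])
plan(s,[.428,.0608,.0225],-2.2,60)
P=cloud(c); ok=(P[...,0]>.44)&(P[...,0]<.62)&(abs(P[...,1]-.056)<.03)&(P[...,2]>.005)&(P[...,2]<.05)
vs,us=np.nonzero(ok); tool(c,(us.min(),vs.min(),us.max()+1,vs.max()+1),.005)
E
```

```text
grasp in cradle: x -86.7 lat 318.9 z 26.3 mm euler [-2.4500e+00 -1.4000e-01 -1.7999e+02] F [0.4 0.7 0.3] open 59.7 t 10.00
dist 4.7 turn [-0.01 -0.14 -0.25] rows 1
60, -1.7, -2.1, 3.8, 0, -0.1, -0.2,
butt [0.436 0.061] tip [0.5665 0.0551] yaw -2.58 len 0.1306
   dist:width/ztop 0:20.6/23.1 20:19.4/22.3 40:8.3/13.2 60:21.1/11.9 80:30.7/10.5 100:31.0/8.8 120:31.0/7.3
```

View pics/w6.png

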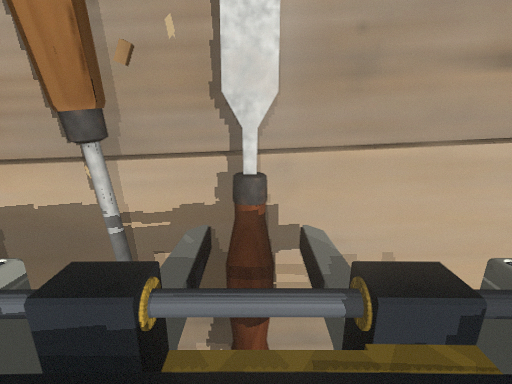

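The broad handle (250,260) is between the fingers (centre 255). I shift 2.3 mm, go 3.5 mm lower and close.

Call:
drive_tool:
  moves: [60, -1, -2.3, 3.5, 0, 0, 0, 15, 0, 0, 0, 0, 0, 0, 15, 0, 0, 0, 0, 0, 0, 15, 0, 0, 0, 0, 0, 0, 15, 0, 0, 0, 0, 0, 0, 15, 0, 0, 0, 0, 0, 0, 15, 0, 0, 0, 0, 0, 0, 15, 0, 0, 0, 0, 0, 0]
  grip_force: 40

```text
t: 10.8
tool_pos: [0.4284, 0.0614, 0.1892]
orientation: [-3.141, 0.066, -0.003]
force: [-0.4, 1.0, 1.7]
opening: 0.0257
gripper_force: 39.5
```

```bash
python3 - <<'E'
from h import *
from plant import robot
s=robot.read_state(); R=Rn.from_rotvec(s["orientation"]); g=s["tool_pos"]+R.apply([0,0,.167]); print(g,s["opening"],s["gripper_force"],s["force"],R.as_euler("ZYX",degrees=True))
s["tool_pos"]=np.array([g[0],g[1],.175+.167]); s["orientation"]=Rn.from_euler("ZYX",[-2.45,0,180],degrees=True).as_rotvec()
plan(s,[*O["broad"],.175],-16.7,15)
E
```

```text
[0.42868336 0.06143052 0.02217503] 0.025725269116673007 39.53296531547949 [-0.38354011  0.96049282  1.72371626] [-2.41013277e+00 -1.01575932e-01 -1.79979526e+02]
dist 333.3 turn [-0.    0.   14.25] rows 8
15, 1, 42, 0, 0, 0, 1.8,
15, 2, 42, 0, 0, 0, 1.8,
15, 4, 41, 0, 0, 0, 1.8,
15, 5, 41, 0, 0, 0, 1.8,
15, 6, 41, 0, 0, 0, 1.8,
15, 7, 41, 0, 0, 0, 1.7,
15, 9, 41, 0, 0, 0, 1.8,
15, 9.3, 40.7, 0, 0, 0, 1.7,
```

Call:
drive_tool:
  moves: [15, 0, 0, -10, 0, 0, 0, 15, 0, 0, -25, 0, 0, 0, 15, 0, 0, -35, 0, 0, 0, 15, 0, 0, -40, 0, 0, 0, 15, 0, 0, -30, 0, 0, 0, 15, 0, 0, -12, 0, 0, 0, 15, 0, 0, 0, 0, 0, 0]

```text
t: 11.5
tool_pos: [0.4286, 0.0613, 0.3429]
orientation: [-3.141, 0.066, -0.008]
force: [0.4, 0.5, -3.1]
opening: 0.0258
gripper_force: 39.6
```

Call:
drive_tool:
  moves: [15, 1, 42, 0, 0, 0, 1.8, 15, 2, 42, 0, 0, 0, 1.8, 15, 4, 41, 0, 0, 0, 1.8, 15, 5, 41, 0, 0, 0, 1.8, 15, 6, 41, 0, 0, 0, 1.8, 15, 7, 41, 0, 0, 0, 1.7, 15, 9, 41, 0, 0, 0, 1.8, 15, 9, 41, 0, 0, 0, 1.7]

```text
t: 12.3
tool_pos: [0.4197, -0.2734, 0.3381]
orientation: [-3.106, 0.456, 0.003]
force: [1.1, 0.4, -2.6]
opening: 0.0258
gripper_force: 39.6
```

Call:
drive_tool:
  moves: [15, 0, 0, 0, 0, 0, 0, 15, 0, 0, 0, 0, 0, 0, 15, 0, 0, 0, 0, 0, 0]

```text
t: 12.6
tool_pos: [0.4204, -0.2712, 0.3392]
orientation: [-3.106, 0.453, 0.002]
force: [0.5, 0.6, -2.6]
opening: 0.0257
gripper_force: 39.6
```

```bash
python3 - <<'E'
from h import *
from plant import robot
c=robot.read_camera("wrist"); s=robot.read_state(); where(s,"broad"); held(c,"broad",.1,["broad"])
ends(robot.read_camera("top"),"broad",.13,.20,.016)
cv2.imwrite("pics/w7.png",c["color"][:,:,::-1])
plan(s,[*O["broad"],.100],-16.7,15,n=3)
E
```

```text
grasp in cradle: x -1.2 lat 0.8 z 172.7 mm euler [-1.654e+01  3.000e-02 -1.799e+02] F [-0.2 -0.4 -2.4] open 25.6 t 12.65
blade: lat 0.6 mm at 0, 1.1 at slot(.12), yaw err 0.23 deg, nose-up pitch -5.70 deg, z at .12 0.1550, tip x 0.1353, width 30.1
   broad slot 53 x 110.9..130.9 left horn 28.3..30.0 right 0.0..0.0 top 0.0535
n 872 x range [-0.1009 -0.1007  0.2001  0.2009] len 0.3013
dist 72.7 turn [-0.1   0.03  0.16] rows 3
15, 0, 0, 24, 0, 0, 0.1,
15, 1, 0, 24, 0, 0, 0,
15, 0.1, 0.7, 24.7, -0.1, 0, 0.1,
```

View pics/w7.png

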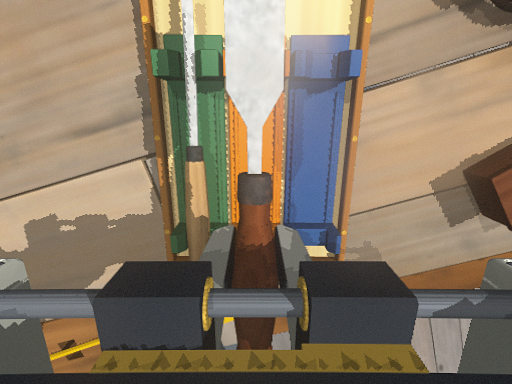

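The broad chisel is held over the ochre cradle with its blade at (255,60) covering the slot. The nose sags about 1°, so I raise it by that and go down.

Call:
drive_tool:
  moves: [15, -1, 0, 24, 0, 0.3, 0.1, 15, 0, 0, 24, 0, 0.3, 0.1, 15, -1, 0.5, 24, 0, 0.3, 0, 15, 0, 0, 0, 0, 0, 0, 15, 0, 0, 0, 0, 0, 0]

```text
t: 13.2
tool_pos: [0.4193, -0.2713, 0.2692]
orientation: [3.107, -0.457, 0.026]
force: [1.1, -0.2, -2.3]
opening: 0.0255
gripper_force: 39.6
```

```bash
python3 - <<'E'
from h import *
from plant import robot
c=robot.read_camera("wrist"); s=robot.read_state(); where(s,"broad"); held(c,"broad",.065,["broad"])
ends(robot.read_camera("top"),"broad",.07,.14,.016)
plan(s,[*O["broad"],.06],-16.7,15,n=3,pitch=1)
E
```

```text
grasp in cradle: x 1.4 lat -0.5 z 103.3 mm euler [ -16.75   -1.06 -179.99] F [-0.7 -1.1 -2.2] open 26.0 t 13.25
blade: lat -0.3 mm at 0, 0.0 at slot(.12), yaw err 0.16 deg, nose-up pitch -4.71 deg, z at .12 0.0875, tip x 0.1378, width 30.0
   broad slot 547 x 110.3..130.8 left horn 21.0..29.7 right 0.0..0.0 top 0.0530
n 734 x range [-0.0952 -0.0939  0.2025  0.2034] len 0.2974
dist 43.3 turn [-0.01 -0.06 -0.05] rows 3
15, -1, 0, 14, 0, 0, 0,
15, -1, 0, 15, 0, 0, 0,
15, 0, -0.6, 14.3, 0, -0.1, -0.1,
```

Call:
drive_tool:
  moves: [15, -1, 0, 14, 0, 0, 0, 15, 0, -0.4, 13, 0, 0, 0, 15, 0, 0, 10, 0, 0, 0, 15, 0, 0, 5, 0, 0, 0, 15, 0, 0, 0, 0, 0, 0, 15, 0, 0, 0, 0, 0, 0]

```text
t: 13.9
tool_pos: [0.4191, -0.2717, 0.227]
orientation: [3.106, -0.459, 0.027]
force: [-0.3, -0.1, -2.8]
opening: 0.0253
gripper_force: 39.6
```

```bash
python3 - <<'E'
from h import *
from plant import robot
c=robot.read_camera("wrist"); s=robot.read_state(); where(s,"broad")
cv2.imwrite("pics/w8.png",c["color"][:,:,::-1])
E
```

```text
grasp in cradle: x 0.8 lat -0.6 z 60.4 mm euler [ -16.81   -1.02 -179.98] F [ 0.4  0.3 -2.1] open 26.1 t 13.95
```

View pics/w8.png

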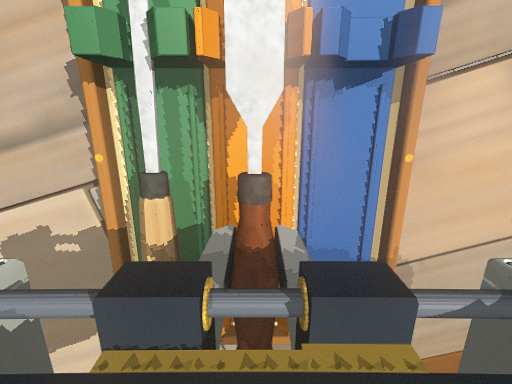

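The broad blade (225–285) sits centred between the ochre horns (219, 289). I lower it the last 6 mm and feel for contact.

Call:
drive_tool:
  moves: [15, 0, 0, 2.5, 0, 0, 0, 15, 0, 0, 2.5, 0, 0, 0, 15, 0, 0, 1.2, 0, 0, 0, 15, 0, 0, 0, 0, 0, 0, 15, 0, 0, 0, 0, 0, 0]

```text
t: 14.45
tool_pos: [0.4192, -0.2718, 0.2211]
orientation: [3.106, -0.459, 0.028]
force: [-1.0, 1.0, 0.2]
opening: 0.0259
gripper_force: 39.5
```

```bash
python3 - <<'E'
from h import *
from plant import robot
s=robot.read_state(); where(s,"broad"); print(s["wrist_torque"])
E
```

```text
grasp in cradle: x 0.8 lat -0.6 z 54.2 mm euler [ -16.81   -1.01 -179.98] F [-1.   1.   0.2] open 25.9 t 14.45
[ 0.19542193  0.23223136 -0.01123197]
```

Contact: the force rose from -2.6 to +0.2 N at the expected height. I release a little way and lift.

Call:
drive_tool:
  moves: [15, 0, 0, 0.5, 0, 0, 0, 27, 0, 0, 0, 0, 0, 0, 33, 0, 0, 0, 0, 0, 0, 43, 0, 0, 0, 0, 0, 0, 43, 0, 0, 0, 0, 0, 0, 43, 0, 0, 0, 0, 0, 0]

```text
t: 15.05
tool_pos: [0.4192, -0.2717, 0.2203]
orientation: [3.106, -0.459, 0.027]
force: [-0.6, -0.4, -0.3]
opening: 0.0428
gripper_force: 0.0
```

Call:
drive_tool:
  moves: [43, 0, 0, -15, 0, -0.3, 0, 43, 1, 0, -30, 0, -0.3, 0, 43, 2, 0, -40, 0, -0.4, 0, 43, 1, 0, -40, 0, 0, 0, 43, 0, 0, -18, 0, 0, 0, 43, 0, 0, 0, 0, 0, 0]

```text
t: 15.65
tool_pos: [0.423, -0.2733, 0.3672]
orientation: [3.105, -0.459, 0.009]
force: [0.4, -0.5, -0.0]
opening: 0.0431
gripper_force: 0.0
```

```bash
python3 - <<'E'
from h import *
from plant import robot
s=robot.read_state(); where(s,"broad")
c=robot.read_camera("wrist"); seated(c,"broad"); ends(c,"broad",.03,.08,.012)
print("narrow");seated(c,"narrow")
plan(s,[.413,.2440,.215],-1.7,60)
E
```

```text
grasp in cradle: x 2.9 lat -1.3 z 200.2 mm euler [-16.8   -0.35 179.89] F [ 0.4 -0.5 -0. ] open 43.1 t 15.65
  x  -85 lat -13.9..14.0 z 65.2
  x  -40 lat -14.7..13.4 z 63.4
  x  -20 lat -15.7..14.3 z 62.8
  x    0 lat -13.3..11.9 z 59.5
  x   20 lat -9.8..8.3 z 54.8
  x   40 lat -10.8..9.2 z 54.2
  x   80 lat -9.6..8.8 z 43.9
  x  100 lat -15.9..14.9 z 42.6
  x  120 lat -18.9..19.1 z 40.8
  x  140 lat -16.4..14.5 z 39.0
  x  160 lat -15.9..14.7 z 37.3
  x  180 lat -16.0..14.6 z 35.4
  x  190 lat -15.2..14.6 z 34.7
n 5323 x range [-0.0973 -0.0967  0.1902  0.1903] len 0.2875
narrow
  x  -40 lat -11.6..11.3 z 56.0
  x  -20 lat -11.4..11.4 z 55.0
  x    0 lat -10.7..10.0 z 53.2
  x   20 lat -9.9..8.8 z 51.7
  x   40 lat -8.5..6.5 z 49.0
  x   80 lat -5.2..3.7 z 42.1
  x  100 lat -5.5..3.8 z 40.6
  x  120 lat -18.8..18.7 z 52.4
  x  140 lat -5.9..3.4 z 37.8
  x  160 lat -6.1..3.3 z 36.1
  x  180 lat -6.1..3.2 z 34.5
  x  190 lat -5.8..3.5 z 33.4
dist 517.6 turn [  0.15  -0.34 -15.1 ] rows 13
60, -12, -38, -1, 0, 0, -1.2,
60, -11, -38, -1, 0, 0, -1.2,
60, -11, -38, -1, 0, 0, -1.2,
60, -10, -39, -1, 0, 0, -1.1,
60, -9, -39, -1, 0, 0, -1.2,
60, -8, -39, -1, 0, 0, -1.1,
60, -8, -39, -2, 0, 0, -1.2,
60, -7, -39, -1, 0, -0.1, -1.1,
60, -6, -39, -2, 0, 0, -1.2,
60, -5, -40, -1, 0, -0.1, -1.1,
60, -4, -39, -2, 0.1, 0, -1.2,
60, -4, -40, -1, 0, -0.1, -1.1,
60, -2.5, -39.6, -1.5, 0.1, 0, -1.2,
```

Broad is seated with the same profile as on the bench. Next, the medium chisel.

Call:
drive_tool:
  moves: [60, -12, -38, -1, 0, 0, -1.2, 60, -11, -38, -1, 0, 0, -1.2, 60, -11, -38, -1, 0, 0, -1.2, 60, -10, -39, -1, 0, 0, -1.1, 60, -9, -39, -1, 0, 0, -1.2, 60, -8, -39, -1, 0, 0, -1.1, 60, -8, -39, -2, 0, 0, -1.2]

```text
t: 16.4
tool_pos: [0.4159, 0.0077, 0.3691]
orientation: [-3.132, 0.235, 0.005]
force: [1.1, 1.3, -0.2]
opening: 0.0601
gripper_force: 0.0
```

Call:
drive_tool:
  moves: [60, -7, -39, -1, 0, -0.1, -1.1, 60, -6, -39, -2, 0, 0, -1.2, 60, -5, -40, -1, 0, -0.1, -1.1, 60, -4, -39, -2, 0.1, 0, -1.2, 60, -4, -40, -1, 0, -0.1, -1.1, 60, -2, -40, -2, 0, 0, -1.2, 60, 0, 0, 0, 0, 0, 0, 60, 0, 0, 0, 0, 0, 0]

```text
t: 17.2
tool_pos: [0.4121, 0.2454, 0.3786]
orientation: [-3.14, 0.043, 0.013]
force: [-0.5, -0.9, 0.6]
opening: 0.0602
gripper_force: 0.0
```

```bash
python3 - <<'E'
from h import *
from plant import robot
c=robot.read_camera("wrist"); s=robot.read_state()
P=cloud(c); ok=(P[...,0]>.39)&(P[...,0]<.65)&(abs(P[...,1]-.241)<.025)&(P[...,2]>.005)&(P[...,2]<.05)
vs,us=np.nonzero(ok); tool(c,(us.min(),vs.min(),us.max()+1,vs.max()+1),.005)
P=cloud(dict(np.load("top0.npz")))
plan(s,[.4295,.2440,.0225],-1.7,60,n=7)
E
```

```text
butt [0.386  0.2464] tip [0.6034 0.2394] yaw -1.84 len 0.2175
   dist:width/ztop 0:26.4/26.2 20:23.4/24.5 40:20.6/22.5 60:17.7/20.7 80:17.4/19.3 100:8.5/12.2 120:16.8/11.2 140:20.1/10.0 160:19.8/8.6 180:19.5/7.5 200:20.3/6.3
dist 190.2 turn [-0.05  0.45  0.03] rows 7
60, 3, 0, 27, 0, 0.1, 0,
60, 3, 0, 27, 0, 0.1, 0,
60, 2, 0, 27, 0, 0.1, 0,
60, 2, 0, 27, 0, 0, 0,
60, 3, 0, 27, 0, 0.1, 0,
60, 2, 0, 27, 0, 0, 0,
60, 2.9, 0.3, 27.4, 0, 0.1, 0,
```

Call:
drive_tool:
  moves: [60, 3, 0, 27, 0, 0.1, 0, 60, 3, 0, 27, 0, 0.1, 0, 60, 2, 0, 27, 0, 0.1, 0, 60, 2, 0, 27, 0, 0, 0, 60, 3, 0, 27, 0, 0.1, 0, 60, 2, 0, 27, 0, 0, 0, 60, 3, 0, 15, 0, 0.1, 0, 60, 0, 0, 10, 0, 0, 0]

```text
t: 18.05
tool_pos: [0.4302, 0.243, 0.1917]
orientation: [-3.14, 0.05, -0.002]
force: [-0.4, -0.6, -0.4]
opening: 0.0602
gripper_force: 0.0
```

Call:
drive_tool:
  moves: [60, 0, 0, 0, 0, 0, 0, 60, 0, 0, 0, 0, 0, 0]

```text
t: 18.25
tool_pos: [0.4309, 0.2444, 0.1943]
orientation: [-3.139, 0.048, -0.006]
force: [0.9, 0.4, -0.3]
opening: 0.06
gripper_force: 0.0
```

```bash
python3 - <<'E'
from h import *
from plant import robot
c=robot.read_camera("wrist"); s=robot.read_state(); R=Rn.from_rotvec(s["orientation"]); print(s["tool_pos"]+R.apply([0,0,.167]),R.as_euler("ZYX",degrees=True))
cv2.imwrite("pics/w9.png",c["color"][:,:,::-1])
plan(s,[.4295,.2446,.0225],-1.8,60)
P=cloud(c); ok=(P[...,0]>.44)&(P[...,0]<.62)&(abs(P[...,1]-.241)<.025)&(P[...,2]>.005)&(P[...,2]<.05)
vs,us=np.nonzero(ok); tool(c,(us.min(),vs.min(),us.max()+1,vs.max()+1),.005)
E
```

```text
[0.43191666 0.24521772 0.02780626] [  -1.73992289   -0.27778928 -179.81638489]
dist 5.5 turn [-0.18 -0.28  0.06] rows 1
60, -1.6, 0.2, 5.3, -0.2, -0.3, 0.1,
butt [0.4346 0.2449] tip [0.5689 0.2403] yaw -1.94 len 0.1344
   dist:width/ztop 0:20.9/22.2 20:17.9/19.8 40:16.0/18.2 60:12.1/11.5 80:18.7/10.5 100:19.7/9.3 120:19.6/8.2
```

View pics/w9.png

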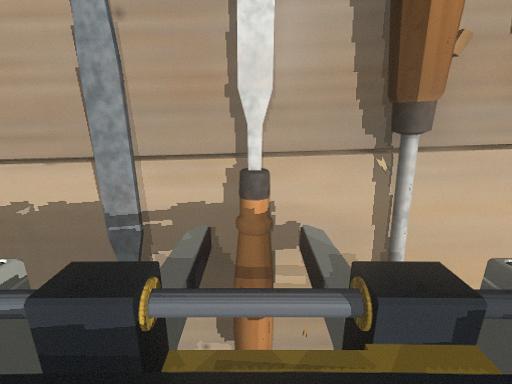

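The medium handle (255,260) is centred between the fingers. I go 5 mm lower and close.

Call:
drive_tool:
  moves: [60, -1.5, 0.2, 5, -0.2, -0.3, 0.1, 15, 0, 0, 0, 0, 0, 0, 15, 0, 0, 0, 0, 0, 0, 15, 0, 0, 0, 0, 0, 0, 15, 0, 0, 0, 0, 0, 0, 15, 0, 0, 0, 0, 0, 0, 15, 0, 0, 0, 0, 0, 0, 15, 0, 0, 0, 0, 0, 0]
  grip_force: 40

```text
t: 19.1
tool_pos: [0.4292, 0.2449, 0.189]
orientation: [3.141, -0.049, -0.002]
force: [0.2, 0.6, 0.8]
opening: 0.023
gripper_force: 40.0
```

```bash
python3 - <<'E'
from h import *
from plant import robot
s=robot.read_state(); R=Rn.from_rotvec(s["orientation"]); g=s["tool_pos"]+R.apply([0,0,.167]); print(g,s["opening"],s["gripper_force"],s["force"],R.as_euler("ZYX",degrees=True))
s["tool_pos"]=np.array([g[0],g[1],.175+.167]); s["orientation"]=Rn.from_euler("ZYX",[-1.75,0,180],degrees=True).as_rotvec()
plan(s,[*O["medium"],.175],-16.7,15,n=15)
E
```

```text
[0.42898927 0.24479522 0.02200695] 0.02303323253951572 39.95221816760022 [0.20440373 0.55411557 0.82023016] [-1.80513261e+00  7.67535905e-02  1.79969235e+02]
dist 578.5 turn [ 0.   -0.   14.95] rows 15
15, -1, 39, 0, 0, 0, 1,
15, 0, 39, 0, 0, 0, 1,
15, 1, 38, 0, 0, 0, 1,
15, 1, 39, 0, 0, 0, 1,
15, 2, 38, 0, 0, 0, 1,
15, 3, 38, 0, 0, 0, 1,
15, 4, 38, 0, 0, 0, 1,
15, 4, 38, 0, 0, 0, 1,
15, 5, 38, 0, 0, 0, 1,
15, 6, 38, 0, 0, 0, 1,
15, 6, 38, 0, 0, 0, 1,
15, 7, 38, 0, 0, 0, 1,
15, 7, 38, 0, 0, 0, 1,
15, 8, 38, 0, 0, 0, 1,
15, 9.2, 38.4, 0, 0, 0, 1,
```

Call:
drive_tool:
  moves: [15, 0, 0, -10, 0, 0, 0, 15, 0, 0, -25, 0, 0, 0, 15, 0, 0, -35, 0, 0, 0, 15, 0, 0, -40, 0, 0, 0, 15, 0, 0, -30, 0, 0, 0, 15, 0, 0, -12, 0, 0, 0, 15, 0, 0, 0, 0, 0, 0]

```text
t: 19.8
tool_pos: [0.4299, 0.2451, 0.3429]
orientation: [-3.14, 0.05, -0.003]
force: [-0.7, 0.2, -2.9]
opening: 0.023
gripper_force: 40.0
```

Call:
drive_tool:
  moves: [15, -1, 39, 0, 0, 0, 1, 15, 0, 39, 0, 0, 0, 1, 15, 1, 38, 0, 0, 0, 1, 15, 1, 39, 0, 0, 0, 1, 15, 2, 38, 0, 0, 0, 1, 15, 3, 38, 0, 0, 0, 1, 15, 4, 38, 0, 0, 0, 1, 15, 4, 38, 0, 0, 0, 1]

```text
t: 20.6
tool_pos: [0.4139, -0.0637, 0.3386]
orientation: [3.13, -0.27, -0.008]
force: [0.9, 0.2, -2.6]
opening: 0.023
gripper_force: 40.0
```

Call:
drive_tool:
  moves: [15, 5, 38, 0, 0, 0, 1, 15, 6, 38, 0, 0, 0, 1, 15, 6, 38, 0, 0, 0, 1, 15, 7, 38, 0, 0, 0, 1, 15, 7, 38, 0, 0, 0, 1, 15, 8, 38, 0, 0, 0, 1, 15, 9, 38, 0, 0, 0, 1, 15, 0, 0, 0, 0, 0, 0]

```text
t: 21.4
tool_pos: [0.4014, -0.3358, 0.3384]
orientation: [3.107, -0.466, -0.008]
force: [-0.1, 1.3, -2.0]
opening: 0.0227
gripper_force: 39.9
```

Call:
drive_tool:
  moves: [15, 0, 0, 0, 0, 0, 0, 15, 0, 0, 0, 0, 0, 0]

```text
t: 21.6
tool_pos: [0.4025, -0.3316, 0.3395]
orientation: [-3.107, 0.458, 0.006]
force: [-0.1, 0.5, -1.6]
opening: 0.0229
gripper_force: 40.0
```

```bash
python3 - <<'E'
from h import *
from plant import robot
c=robot.read_camera("wrist"); s=robot.read_state(); where(s,"medium"); held(c,"medium",.1,["medium"])
ends(robot.read_camera("top"),"medium",.13,.20,.016)
plan(s,[*O["medium"],.100],-16.7,15,n=3,pitch=1)
E
```

```text
grasp in cradle: x -1.4 lat 1.5 z 173.0 mm euler [ -16.75    0.19 -179.99] F [ 1.  -0.1 -1.5] open 23.2 t 21.65
blade: lat 0.7 mm at 0, 0.7 at slot(.12), yaw err -0.00 deg, nose-up pitch -3.54 deg, z at .12 0.1581, tip x 0.1341, width 18.6
   medium slot 358 x 110.4..131.2 left horn 18.2..29.4 right 0.0..0.0 top 0.0533
n 691 x range [-0.0795 -0.0768  0.194   0.1955] len 0.2730
dist 73.1 turn [-0.01  1.19 -0.05] rows 3
15, -1, 1, 24, 0, 0.4, 0,
15, -1, 0, 25, 0, 0.4, 0,
15, -0.3, 0.5, 24, 0, 0.4, 0,
```

Call:
drive_tool:
  moves: [15, 1, 0.5, 24, 0, 0.1, 0, 15, 0.5, 0.5, 24, 0, 0.1, 0, 15, 0, 0, 24, 0, 0, 0, 15, 0, 0, 0, 0, 0, 0, 15, 0, 0, 0, 0, 0, 0]

```text
t: 22.2
tool_pos: [0.4041, -0.3333, 0.2695]
orientation: [3.107, -0.457, 0.002]
force: [-0.0, 0.3, -0.7]
opening: 0.0235
gripper_force: 40.0
```

```bash
python3 - <<'E'
from h import *
from plant import robot
c=robot.read_camera("wrist"); s=robot.read_state(); where(s,"medium"); held(c,"medium",.065,["medium"])
ends(robot.read_camera("top"),"medium",.07,.14,.016)
plan(s,[*O["medium"],.06],-16.7,15,n=3)
E
```

```text
grasp in cradle: x 2.0 lat -0.6 z 103.6 mm euler [-16.76  -0.19 179.9 ] F [ 0.4 -0.6 -2. ] open 23.1 t 22.25
blade: lat -1.0 mm at 0, -0.7 at slot(.12), yaw err 0.15 deg, nose-up pitch -3.11 deg, z at .12 0.0890, tip x 0.1371, width 18.4
   medium slot 790 x 110.5..130.8 left horn 12.9..29.2 right 0.0..0.0 top 0.0533
n 521 x range [-0.0591 -0.0567  0.1975  0.1988] len 0.2565
dist 43.6 turn [ 0.1  -0.19 -0.06] rows 3
15, -1, 0, 15, 0, -0.1, 0,
15, 0, 0, 14, 0, 0, 0,
15, -0.6, -0.4, 14.6, 0.1, -0.1, -0.1,
```

Call:
drive_tool:
  moves: [15, -1, -0.8, 15, 0, 0, 0, 15, -1, 0, 13, 0, 0, 0, 15, 0, 0, 10, 0, 0, 0, 15, 0, 0, 5, 0, 0, 0, 15, 0, 0, 0, 0, 0, 0, 15, 0, 0, 0, 0, 0, 0]

```text
t: 22.9
tool_pos: [0.4024, -0.3328, 0.2263]
orientation: [3.107, -0.459, 0.003]
force: [0.1, -0.5, -1.5]
opening: 0.023
gripper_force: 40.0
```

```bash
python3 - <<'E'
from h import *
from plant import robot
c=robot.read_camera("wrist"); s=robot.read_state(); where(s,"medium")
cv2.imwrite("pics/w10.png",c["color"][:,:,::-1])
E
```

```text
grasp in cradle: x -0.2 lat -0.3 z 59.7 mm euler [-1.6810e+01 -1.5000e-01  1.7992e+02] F [ 0.9  0.4 -2.3] open 22.9 t 22.95
```

View pics/w10.png

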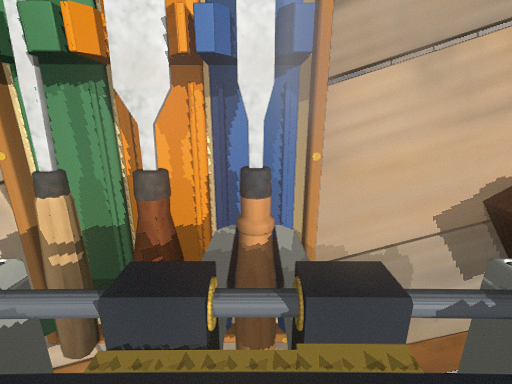

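The medium blade (238–275) is centred between the blue horns (235, 278). I lower it the last 6 mm.

Call:
drive_tool:
  moves: [15, 0, 0, 2.5, 0, 0, 0, 15, 0, 0, 2.5, 0, 0, 0, 15, 0, 0, 1, 0, 0, 0, 15, 0, 0, 0, 0, 0, 0, 15, 0, 0, 0, 0, 0, 0]

```text
t: 23.45
tool_pos: [0.4026, -0.333, 0.2215]
orientation: [3.106, -0.459, 0.004]
force: [-2.3, 2.9, 7.4]
opening: 0.0232
gripper_force: 39.9
```

```bash
python3 - <<'E'
from h import *
from plant import robot
s=robot.read_state(); where(s,"medium")
E
```

```text
grasp in cradle: x 0.1 lat -0.3 z 54.5 mm euler [-16.8   -0.18 179.9 ] F [-2.3  2.9  7.4] open 23.2 t 23.45
```

Firm contact (7 N) at seat height. I release and lift.

Call:
drive_tool:
  moves: [24, 0, 0, 0, 0, 0, 0, 30, 0, 0, 0, 0, 0, 0, 41, 0, 0, 0, 0, 0, 0, 41, 0, 0, 0, 0, 0, 0, 41, 0, 0, 0, 0, 0, 0]

```text
t: 23.95
tool_pos: [0.4023, -0.3328, 0.2202]
orientation: [3.106, -0.459, 0.003]
force: [-0.3, 0.2, -0.1]
opening: 0.041
gripper_force: 0.0
```

Call:
drive_tool:
  moves: [41, 0, 0, -15, 0, 0, 0, 41, 0, 0, -30, 0, 0, 0, 41, 0, 0, -40, 0, 0, 0, 41, 0, 0, -40, 0, 0, 0, 41, 0, 0, -20, 0, 0, 0, 41, 0, 0, 0, 0, 0, 0]

```text
t: 24.55
tool_pos: [0.403, -0.3333, 0.3709]
orientation: [3.101, -0.458, 0.014]
force: [-0.4, 0.4, -0.0]
opening: 0.041
gripper_force: 0.0
```

```bash
python3 - <<'E'
from h import *
from plant import robot
s=robot.read_state(); where(s,"medium")
c=robot.read_camera("wrist")
for k in ("medium","broad","narrow"): print(k); seated(c,k)
ends(c,"medium",.03,.08,.012)
cv2.imwrite("pics/w11.png",c["color"][:,:,::-1])
E
```

```text
grasp in cradle: x 1.5 lat -1.1 z 203.9 mm euler [-16.8   -0.55 179.71] F [-0.4  0.4 -0. ] open 41.0 t 24.55
medium
  x  -85 lat -11.6..12.6 z 60.0
  x  -40 lat -12.9..13.5 z 59.2
  x  -20 lat -12.8..12.0 z 57.6
  x    0 lat -10.3..9.4 z 55.1
  x   20 lat -10.2..9.3 z 54.3
  x   40 lat -9.7..7.9 z 52.2
  x   80 lat -6.7..5.3 z 43.6
  x  100 lat -11.0..9.5 z 42.6
  x  120 lat -18.8..18.9 z 49.1
  x  140 lat -10.8..9.0 z 40.0
  x  160 lat -10.7..8.8 z 38.7
  x  180 lat -10.6..8.6 z 37.1
  x  190 lat -11.5..8.5 z 36.6
broad
  x  -40 lat -14.4..13.0 z 63.6
  x  -20 lat -15.2..13.6 z 62.7
  x    0 lat -12.8..11.7 z 59.6
  x   20 lat -9.2..8.7 z 54.7
  x   40 lat -9.9..8.5 z 54.1
  x   80 lat -9.7..8.6 z 43.8
  x  100 lat -15.5..14.6 z 42.5
  x  120 lat -18.5..19.1 z 41.2
  x  140 lat -15.5..14.6 z 39.0
  x  160 lat -15.9..14.5 z 37.4
  x  180 lat -15.6..13.8 z 35.6
  x  190 lat -15.9..14.0 z 34.9
narrow
  x  -85 lat -11.1..8.3 z 56.7
  x  -40 lat -12.0..9.8 z 56.0
  x  -20 lat -12.0..9.3 z 55.1
  x    0 lat -11.2..8.8 z 53.5
  x   20 lat -10.4..7.9 z 51.8
  x   40 lat -8.9..5.2 z 49.4
  x   80 lat -5.8..3.2 z 41.9
  x  100 lat -6.4..3.2 z 40.7
  x  120 lat -18.6..18.9 z 52.4
  x  140 lat -6.6..4.0 z 37.6
  x  160 lat -5.6..3.7 z 35.9
  x  180 lat -6.1..3.1 z 34.6
  x  190 lat -5.8..3.5 z 33.9
n 4671 x range [-0.09   -0.0896  0.1901  0.1907] len 0.2802
```

View pics/w11.png

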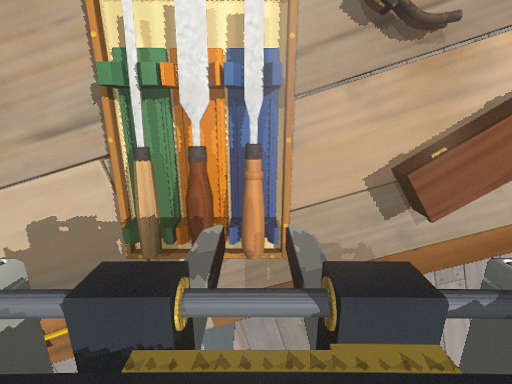

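All three chisels lie in their matching cradles, and their heights match the level pose to within 1 mm. The gripper is well clear, so I hand in.

```bash
python3 -c "
from plant import robot
print(robot.close_job())"
```

```text
the job is handed in; nothing more can be done
None
```

All three chisels are seated level in their matching cradles and released, the file and the screwdriver were left alone, and the job was handed in at about 25 s (the verdict was not shown).

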